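Set up the V-grooved forming block with its mandrel

ROBOT

A 6-joint arm with a two-finger parallel gripper is mounted at the origin on the work surface. World frame = base frame: x ahead of the robot, y to its left, z up, the work surface at z = 0. Lengths are in m, angles in rad, forces in N, time in s.
With the tool pointing down it reaches from about 0.25 to 0.85 m from the base axis. Payload 12.5 kg.
Tool frame: the origin (TCP) lies at the very end of the fingers, on their centre line; the grasp point (between the pads) lies 19 mm behind it (ctrl.tcp_to_grasp is the distance from the TCP to the grasp point, in m); z points along the fingers, y is the line along which they close (so a half turn about z gives the same grasp; the last joint's range is limited). The gripper opens to 93 mm and grips with 3 to 60 N. Pads are 15 mm wide; open, the fingers measure 128 mm over their backs; the gripper's body (75 mm by 188 mm) begins 65 mm behind the grasp point.
Start: joints at [-1.24, 0.351, 1.652, -0, 1.139, -0.085], TCP at [0.222, -0.503, 0.185] pointing down, gripper open.
Joint ranges: [-2.75, 2.75], [-0.79, 2.1], [0.01, 2.65], [-1.57, 4.71], [0.07, 3.14], [-2.87, 2.87]. Speed limits (rad/s): [2.22, 2.22, 2.79, 3.14, 3.14, 3.14].

INTERFACE

Orientations are given as [roll, pitch, yaw] about the fixed x, y, z axes, in that order (R = Rz(yaw) Ry(pitch) Rx(roll)).
In Python, from station import ctrl gives the robot as it stands. The module is installed in compiled form; this text tells all that it offers.
- The arm moves only by the shell command python3 -m handwheel 'ROWS' [OPENING]. ROWS is JSON, a list of rows, each an object with "linear": the shift along the tool's x, y, z in m, a list of three; "angular": the turn, a rotation vector about the tool's x, y, z in degrees, a list of three. In form: [{"linear": [tx, ty, tz], "angular": [rx, ry, rz]}, ...]. A call has 1 to 5 rows; each row shifts and turns the commanded pose from where the row before left it, along the tool's axes as they then stand; what a row does not reach is not made up. A row lasts 1/10 s, in which the tool goes at most 50 mm and 8.59 degrees, less where a joint would pass 70% of its speed; a pose out of reach is approached as far as the arm can. A call is refused whole if a number of a shift passes 0.05 or a number of a turn 8.59, either way. A call with a gripper value outside its range is refused whole. OPENING is the opening, from -1 (shut) to 1 (fully open), set as the call begins (- or left out, the last holds). The fingers move at their own pace and stop on an object; the grip force is fixed at half the most. Time passes only in rows, so rows that do not move let the fingers close. It gives the time, the measured TCP pose, the force, the opening and the grip force at its end, in the units of the state.
- ctrl.observe(): the state, without advancing time (a new reading comes with each control period).
- ctrl.grab_frame(name): name is "side" or "top" or "wrist"; returns a dict with "color" (400x640x3 uint8, red, green, blue), "fov_y" (degrees; the focal length in pixels is half the picture's height over the tangent of half this angle, whatever the lens; pixels are square), "cx", "cy" (the principal point, pixels), "D" ([k1, k2, p1, p2, k3] as OpenCV has them; the pictures are not rectified), "pose" (4x4, takes a point from camera to world coordinates); the wrist camera has in their place "hand_eye" (4x4, takes a point from camera to tool coordinates, whose origin is the TCP and whose axes are the flange's). Camera axes: x right, y down, z forward; pixel columns grow to the right and rows downward; lengths in m; the calibration is good to about 2 mm. A picture is of the moment at which its call begins: read the wrist's pose just before it. There is no depth.
- ctrl.sign_off(): hands the job in; it is judged then, once.
The state is a dict: "time_s": time; "joint_positions": joint angles; "qd": joint speeds; "effort": joint torques, N m; "ee_pos": TCP position; "ee_rot": TCP orientation; "wrist_force": force on the tool from outside, world axes, zero at the start; "moment": the same for the moment, N m; "opening": finger opening in m; "grasp_force": force on a finger pad.
Only numpy, scipy, OpenCV 4.12 (cv2) and the standard library are available. Lean on these libraries where they do the work, as an engineer would, in place of code of your own. Each camera call takes 0.05 s, during which the arm holds its last target. There are 200 camera calls.

TASK

Take the white forming block out of its foam case by tipping up its free end first (the other end is tucked under the foam lip), turn it over and set it down gently, groove side up, in the middle of the round steel bench plate. Then take the thick steel rod from the wooden rest and lay it, without dropping it, crosswise in the block's widest V-groove, roughly centred, so that it is cradled and cannot roll. Leave the thin brass rod and the other tools where they are.

Things in the scene. Friction and masses are not known exactly. Their poses are not given: they have to be found in the camera images.
- case: Fixed blue tool case with rigid black foam. Origin on the bench under the cutout's centre; z up, y along the cutout from lip end to free end. Case y -85 to +81 mm, x -71 to +71; lid lies open, 22 mm high, to x = +217. Foam and rim top 51.5 mm, yellow cutout floor 12 mm above the bench. Cutout 49 mm wide (x +-24.5), 126 mm long (y +-63).
- foam_lip (a point): Middle of the lower front edge of the rigid grey foam lip that hangs over the cutout's -y end (y -63 to -51 mm, full width, 6 mm thick, underside 33.5 mm above the floor). The block cannot lift straight or slide out level: raise its free end 20 to 30 degrees, letting the lip end slide on the floor towards +y as it tilts (about 13 mm at 28 degrees), then draw it out to +y and up.
- well_left (a point): Centre, at foam top, of one finger well beside the block's free half, on the case's -x side: x -54 to -24.5 mm, y 0 to +63 mm, as deep as the cutout floor, rigid walls. It is part of the cutout.
- well_right (a point): The same for the finger well on the case's +x side (x +24.5 to +54 mm). The gripper must be only partly open (about 68 mm) for its fingers to fit into the wells.
- block_center (a point): Centre of the white plastic block: 46 (x) x 120 (y) x 30 mm (z), about 0.22 kg, flat sides and ends, can stand on an end. Starts in the case, smooth face up, top 9.5 mm below foam top, z up, y to the free end, 1.5 mm play at each side, 3 mm at each end. The grooves, 90 degree Vs along x, are in its -z face: widest at y -30 mm (20 wide, 10 deep), y +6 (14 wide, 7 deep), y +32 (9 wide).
- block_lip_end (a point): Middle of the block's edge between its groove face and its lip end: 60 mm towards -y and 15 mm towards -z (block axes) from block_center.
- block_seat (a point): Point fixed to the block (same axes) where the centre of the thick rod lies when it is cradled in the widest groove: on the groove's middle, 7 mm outside the groove face (30 mm towards -y and 22 mm towards -z from block_center). The rod then lies along the block's x axis.
- plate_top (a point): Centre of the top of the fixed round steel bench plate, 220 mm across, top 8 mm above the bench.
- rod_center (a point): Centre of the thick steel rod (24 mm diameter, 100 mm long, about 0.36 kg), its x axis along the rod. It lies level across the wooden rest, in one of the two V-notches, its centre 45 mm above the bench.
- brassrod_center (a point): Centre of the thin brass rod (16 mm diameter, 100 mm long) in the other notch of the rest; leave it there.
- rest: Fixed wooden rest, 90 (x) by 132 mm (y), origin at the centre of its underside. Base board 10 mm thick; two upright combs, 12 mm thick, at x = -33 and +33 mm, tops 40 mm above the bench, V-notches at y = -34 and +34 mm. The rods lie along its x axis; the 54 mm between the combs is open for fingers down to the board.
- hammer_mid (a point): Hammer lying on the bench, 240 mm long, bystander.
- bluecase_mid (a point): Blue spectacle case on the bench, 160 x 60 x 35 mm, bystander.
- wheel_mid (a point): Blue-grey pumice wheel lying flat, 64 mm diameter, 18 mm high, bystander.
- tin_mid (a point): Round yellow tin, 76 mm diameter, 45 mm high, bystander.
- pliers_mid (a point): Green-handled pliers lying on the bench, about 130 mm long, bystander.
There are look-alikes about, which are no part of the job. Of the things shaped like the part that bears rod_center, the bare steel one is meant.

How it is judged:
On the way, in this order (a step that is already met when the one before it is completed fails the run):
1. the block's free end is tipped up while its lip end is still down in the cutout (angle between block_center's own z axis and vertical above 0.17 rad and z of block_lip_end in the frame of case below 0.03 m and y of block_lip_end in the frame of case below -0.03 m), for 0.1 s.
2. the block lies turned over, groove side up, on the plate and let go (angle between block_center's own z axis and vertical above 3.05 rad and horizontal distance between block_center and plate_top below 0.045 m and height (world z) of block_center below 0.028 m and contact force between the fingers and block below 0.1 N), for 0.2 s.
At the end, for the whole second after the job is handed in: The block lies flat (within 5 degrees), groove side up, its centre within 45 mm of the plate's centre; the thick rod lies cradled in the widest groove (3 mm across and in height, 18 mm lengthwise, 4 degrees); both released and at rest (angle between block_center's own z axis and vertical above 3.05 rad and horizontal distance between block_center and plate_top below 0.045 m and height (world z) of block_center below 0.028 m and y of rod_center in the frame of block_seat between -0.003 and 0.003 m and z of rod_center in the frame of block_seat between -0.003 and 0.003 m and x of rod_center in the frame of block_seat between -0.018 and 0.018 m and angle between the x axis of rod_center and the x axis of block_center, either way round below 0.07 rad and linear speed of each of block, rod below 0.02 m/s and angular speed of rod below 0.3 rad/s); the robot touches nothing.
It fails at once if the block is dropped or let fall over (moves fast while out of the fingers) (contact force between the fingers and block below 0.01 N and (linear speed of block above 0.6 m/s or angular speed of block above 8 rad/s)).
It fails at once if the rod is dropped (moves fast while out of the fingers) (contact force between the fingers and rod below 0.01 N and linear speed of rod above 0.6 m/s).
It fails at once if the brass rod or another tool is disturbed (moved more than 30 mm) (distance of any of brassrod_center, hammer_mid, bluecase_mid, wheel_mid, tin_mid, pliers_mid from where it was at the start of the episode above 0.03 m).
It also fails if it takes over 70 s, if anything falls off the work surface, if the arm or the gripper's body presses on something with over 40 N, if the wrist force passes 120 N, or if a joint passes its speed limit or range.

## Working session

There is one attempt and no reset: what is moved stays moved. The work goes in short steps, Python scripts to look and compute and a shell command to move; the robot and the scene stay as the last step left them, time stands still between calls to the robot, and variables do not carry over. Pictures are saved under pics/ and viewed, at most 10 in all, crops included, and the job is handed in when it is done.

```bash
mkdir -p pics
python3 - <<'E'
from station import ctrl
import cv2
for n in ("top","side"):
    f=ctrl.grab_frame(n); cv2.imwrite(f"pics/{n}0.png",f["color"][:,:,::-1])
    print(n,f["fov_y"],f["cx"],f["cy"],f["D"],f["pose"])
f=ctrl.grab_frame("wrist");print(f["hand_eye"],f["D"],f["fov_y"]);cv2.imwrite("pics/w0.png",f["color"][:,:,::-1])
print(ctrl.observe(), ctrl.tcp_to_grasp)
E
```

```text
top 48.56177189966846 314.3282386016634 196.3106143064007 [-0.10577181  0.          0.          0.          0.        ] [[ 0.02764947 -0.99687414  0.07400981  0.42361307]
 [-0.99958418 -0.02817882 -0.00611754  0.00999353]
 [ 0.00818392 -0.07380988 -0.99723875  1.32689164]
 [ 0.          0.          0.          1.        ]]
side 49.15540890444829 319.60967518887907 201.74227223857616 [-0.08961922  0.          0.          0.          0.        ] [[ 0.96269036 -0.16865127  0.21162235  0.25703558]
 [-0.27039764 -0.56888646  0.77669384 -0.93564675]
 [-0.01060131 -0.80493785 -0.59326441  0.77845848]
 [ 0.          0.          0.          1.        ]]
[[-7.11420690e-04 -9.68404444e-01 -2.49383893e-01  6.75968936e-02]
 [ 9.99999340e-01 -9.13800471e-04  6.95747486e-04  6.93092282e-04]
 [-9.01652076e-04 -2.49383233e-01  9.68404456e-01 -1.99127284e-01]
 [ 0.00000000e+00  0.00000000e+00  0.00000000e+00  1.00000000e+00]] [-0.0417253  0.         0.         0.         0.       ] 67.40287740992844
{'time_s': 0.15, 'joint_positions': array([-1.23961268e+00,  3.51109107e-01,  1.65224562e+00, -1.60779710e-05,
        1.13909056e+00, -8.46067983e-02]), 'qd': array([ 0.00125315, -0.00281356, -0.00295232, -0.00128675, -0.0004801 ,
       -0.00147911]), 'effort': array([ 1.74729415e-03, -4.97460151e+01, -2.85343677e+01,  6.99732872e-02,
        2.45677354e-02, -8.62313527e-05]), 'ee_pos': array([ 0.2220774 , -0.50286792,  0.18493891]), 'ee_rot': array([-3.14074184e+00, -5.75074407e-05,  4.15797156e-01]), 'wrist_force': array([ 0.32973932, -0.04740959, -0.22867382]), 'moment': array([-0.00053356,  0.0315099 , -0.01447434]), 'grasp_force': 0.0, 'opening': 0.09284878533527861} 0.0188
```

View pics/top0.png

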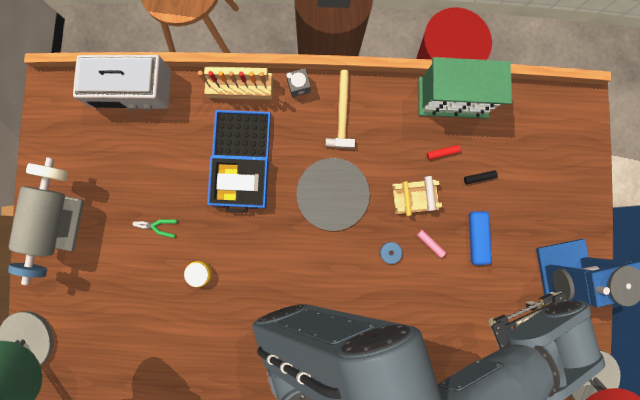

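View pics/side0.png

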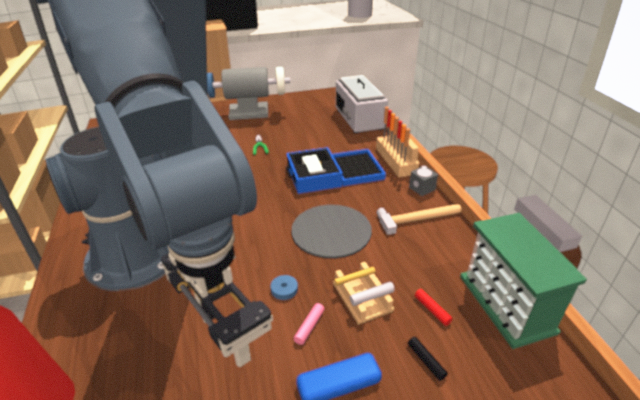

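```bash
cat > h.py <<'E'
from station import ctrl
import cv2, numpy as np
from scipy.spatial.transform import Rotation as Ro
def tool():
    s=ctrl.observe(); T=np.eye(4); T[:3,:3]=Ro.from_euler('xyz',s['ee_rot']).as_matrix(); T[:3,3]=s['ee_pos']; return T
def grab(n,save=None):
    T=tool(); f=ctrl.grab_frame(n)
    if n=='wrist': f['pose']=T@f['hand_eye']
    h=f['color'].shape[0]; F=h/2/np.tan(np.radians(f['fov_y']/2))
    f['K']=np.array([[F,0,f['cx']],[0,F,f['cy']],[0,0,1]])
    if save: cv2.imwrite(save,f['color'][:,:,::-1])
    return f
def cast(f,px,z):
    p=cv2.undistortPoints(np.array(px,float).reshape(-1,1,2),f['K'],np.array(f['D'])).reshape(-1,2)
    d=np.c_[p,np.ones(len(p))]@f['pose'][:3,:3].T; o=f['pose'][:3,3]
    return o+d*((np.reshape(z,(-1,1))-o[2])/d[:,2:])
def proj(f,P):
    Q=(np.array(P,float)-f['pose'][:3,3])@f['pose'][:3,:3]
    return cv2.projectPoints(Q,np.zeros(3),np.zeros(3),f['K'],np.array(f['D']))[0].reshape(-1,2)
def rows(T1,n,T0=None):
    """tool motion T0->T1 in n equal rows (linear mm, deg) in tool axes, world-straight path"""
    T0=tool() if T0 is None else T0
    rv=(Ro.from_matrix(T0[:3,:3].T@T1[:3,:3])).as_rotvec()
    print('total lin(tool0) mm',np.round(T0[:3,:3].T@(T1[:3,3]-T0[:3,3])*1e3,1),'ang',np.round(np.degrees(rv),2))
    for i in range(n):
        R=T0[:3,:3]@Ro.from_rotvec(rv*i/n).as_matrix()
        print(np.round(R.T@(T1[:3,3]-T0[:3,3])/n,4),np.round(np.degrees(rv)/n,2))
E
python3 - <<'E'
from h import *
f=grab('top'); c=f['color']
big=lambda y0,y1,x0,x1:cv2.resize(c[y0:y1,x0:x1],None,fx=5,fy=5,interpolation=cv2.INTER_CUBIC)
im=np.hstack([big(145,215,200,275),big(165,230,380,455)[:350] if 0 else cv2.resize(c[170:225,385:450],(414,350),interpolation=cv2.INTER_CUBIC)])
cv2.imwrite('pics/crop.png',im[:,:,::-1])
hsv=cv2.cvtColor(c,cv2.COLOR_RGB2HSV)
def rect(m,z,name):
    m=m.astype(np.uint8); k,l,st,ce=cv2.connectedComponentsWithStats(m); i=1+st[1:,4].argmax()
    r=cv2.minAreaRect(np.argwhere(l==i)[:,::-1].astype(np.float32)); b=cast(f,cv2.boxPoints(r),z)
    e=[b[1]-b[0],b[2]-b[1]]; e.sort(key=np.linalg.norm)
    print(name,st[i,4],np.round(r[0],1),'ctr',np.round(b.mean(0),4),'dims',[round(np.linalg.norm(v),4) for v in e],'yaw long',round(np.degrees(np.arctan2(e[1][1],e[1][0])),1))
def win(x0,x1,y0,y1):
    w=np.zeros(c.shape[:2],bool); w[y0:y1,x0:x1]=1; return w
H,S,V=[hsv[...,i].astype(int) for i in range(3)]
rect((S<60)&(V>190)&win(205,270,160,205),.042,'block')
rect((H>100)&(H<125)&(S>120)&win(200,275,153,212),.0515,'case rim')
rect((H>100)&(H<125)&(S>120)&win(200,275,105,157),.022,'lid')
rect((S<60)&(V>150)&win(422,440,170,215),.057,'steel')
rect((H>15)&(H<32)&(S>100)&(V>170)&win(398,414,175,220),.053,'brass')
m=(S<60)&win(290,375,150,235); rect(m,.008,'plate')
E
```

```text
block 642 [237.  181.7] ctr [0.5555 0.229  0.042 ] dims [np.float64(0.0468), np.float64(0.119)] yaw long -90.6
case rim 587 [237.9 179.1] ctr [0.5624 0.2255 0.0515] dims [np.float64(0.1589), np.float64(0.1727)] yaw long -90.7
lid 400 [240.3 133.8] ctr [0.7023 0.2291 0.022 ] dims [np.float64(0.1411), np.float64(0.1732)] yaw long -90.5
steel 260 [429.6 193. ] ctr [ 0.5369 -0.332   0.057 ] dims [np.float64(0.0221), np.float64(0.0995)] yaw long -172.3
brass 314 [405.5 198. ] ctr [ 0.5209 -0.2622  0.053 ] dims [np.float64(0.0441), np.float64(0.0989)] yaw long -179.4
plate 4140 [332.8 194.3] ctr [ 0.5299 -0.0531  0.008 ] dims [np.float64(0.2151), np.float64(0.2168)] yaw long -133.7
```

View pics/crop.png

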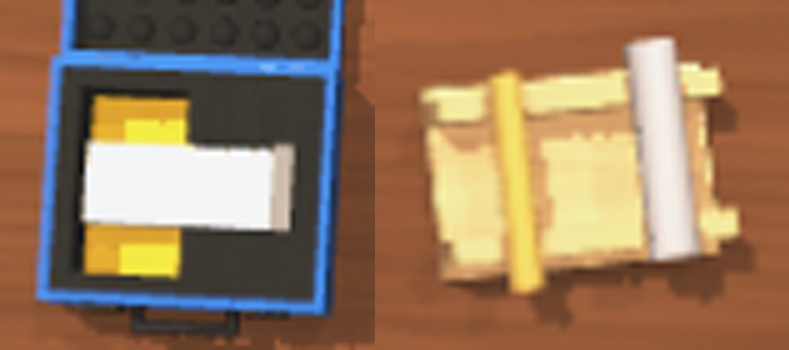

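```bash
python3 -m handwheel '[{"linear":[0,0,-0.02],"angular":[0,0,-8.2]},{"linear":[0,0,-0.02],"angular":[0,0,-8.2]},{"linear":[0,0,-0.02],"angular":[0,0,-8.2]},{"linear":[0,0,-0.02],"angular":[0,0,-8.2]},{"linear":[0,0,-0.02],"angular":[0,0,-8.2]}]' 0.3
python3 -m handwheel '[{"linear":[0,0,-0.02],"angular":[0,0,-8.2]},{"linear":[0,0,-0.02],"angular":[0,0,-8.2]},{"linear":[0,0,-0.01],"angular":[0,0,-8.2]},{"linear":[0.047,0.02,0],"angular":[0,0,0]},{"linear":[0.047,0.02,0],"angular":[0,0,0]}]'
for i in 1 2; do python3 -m handwheel '[{"linear":[0.047,0.02,0],"angular":[0,0,0]},{"linear":[0.047,0.02,0],"angular":[0,0,0]},{"linear":[0.047,0.02,0],"angular":[0,0,0]},{"linear":[0.047,0.02,0],"angular":[0,0,0]},{"linear":[0.047,0.02,0],"angular":[0,0,0]}]'; done
python3 -m handwheel '[{"linear":[0.047,0.02,0],"angular":[0,0,0]},{"linear":[0.047,0.02,0],"angular":[0,0,0]},{"linear":[0.047,0.02,0],"angular":[0,0,0]},{"linear":[0.0,0.0,0],"angular":[0,0,0]}]'
```

```text
time_s: 0.7
ee_pos: [0.2221, -0.5029, 0.286]
ee_rot: [-3.141, -0.0, 1.137]
wrist_force: [-0.2, -0.9, 0.1]
opening: 0.0616
grasp_force: 0.0
time_s: 1.2
ee_pos: [0.2622, -0.4106, 0.3349]
ee_rot: [-3.141, -0.001, 1.559]
wrist_force: [0.7, -0.7, -0.4]
opening: 0.0604
grasp_force: 0.0
time_s: 1.7
ee_pos: [0.3627, -0.1805, 0.3354]
ee_rot: [3.141, 0.0, 1.56]
wrist_force: [0.7, -0.7, -0.4]
opening: 0.0603
grasp_force: 0.0
time_s: 2.2
ee_pos: [0.463, 0.0488, 0.3354]
ee_rot: [3.141, 0.0, 1.561]
wrist_force: [2.3, -0.6, -0.1]
opening: 0.0605
grasp_force: 0.0
time_s: 2.6
ee_pos: [0.5235, 0.1883, 0.3339]
ee_rot: [-3.14, -0.001, 1.565]
wrist_force: [-0.6, -0.8, -0.4]
opening: 0.0603
grasp_force: 0.0
```

Run:
```python
from h import *
f=grab('wrist','pics/w1.png')
t=grab('top','pics/t1.png')
import pickle; pickle.dump(f,open('w1.pkl','wb'))
```

```text
(no output)
```

View pics/w1.png

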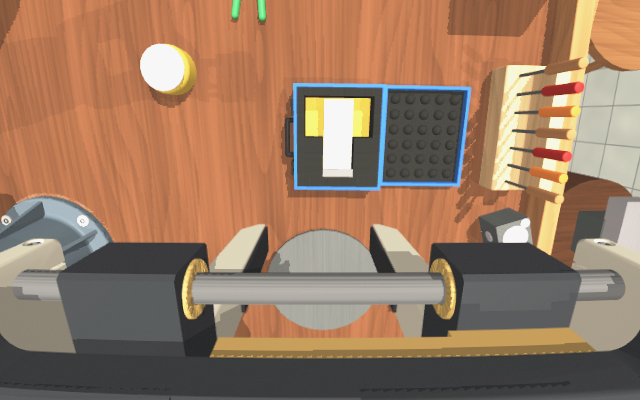

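Run:
```python
from h import *
import pickle; f=pickle.load(open('w1.pkl','rb')); c=f['color']
hsv=cv2.cvtColor(c,cv2.COLOR_RGB2HSV); H,S,V=[hsv[...,i].astype(int) for i in range(3)]
w=np.zeros(H.shape,bool); w[80:195,288:387]=1
def edges(m,rows_,cols_,z,nm):
    L=[];R=[]
    for r in rows_:
        q=np.where(m[r])[0]; L.append((q.min()-.5,r)); R.append((q.max()+.5,r))
    T=[];B=[]
    for k in cols_:
        q=np.where(m[:,k])[0]; T.append((k,q.min()-.5)); B.append((k,q.max()+.5))
    for n,e in zip('LRTB',(L,R,T,B)):
        P=cast(f,e,z)[:,:2]; v=cv2.fitLine(P.astype(np.float32),cv2.DIST_HUBER,0,.01,.01).ravel()
        print(nm,n,'mid',np.round(P.mean(0),4),'ang',round(np.degrees(np.arctan2(v[1],v[0]))%180,2))
m=w&(S<40)&(V>215); 
edges(m,range(105,165),range(328,350),.042,'block')
m=w&(H>100)&(H<125)&(S>120)
edges(m,range(90,185),range(298,378),.0515,'rim')
m=w&(H>18)&(H<35)&(S>120)&(V>90)
edges(m,range(102,130),list(range(308,318))+list(range(360,368)),.012,'yellow')
```

```text
block L mid [0.5301 0.231 ] ang 88.46
block R mid [0.5764 0.2308] ang 88.22
block T mid [0.5543 0.2868] ang 179.71
block B mid [0.5554 0.1642] ang 179.65
rim L mid [0.4824 0.2274] ang 89.39
rim R mid [0.6274 0.2266] ang 89.08
rim T mid [0.552  0.3072] ang 176.75
rim B mid [0.5533 0.1426] ang 179.64
yellow L mid [0.4992 0.2615] ang 89.01
yellow R mid [0.6091 0.2609] ang 89.04
yellow T mid [0.5506 0.2913] ang 178.65
yellow B mid [0.551  0.2266] ang 179.68
```

```bash
cat >> h.py <<'E'
def pose(p,psi,yaw=89.1):
    """tool at p, yawed, tilted psi deg about tool y"""
    T=np.eye(4); T[:3,:3]=(Ro.from_euler('z',yaw,degrees=True)*Ro.from_euler('x',180,degrees=True)*Ro.from_euler('y',psi,degrees=True)).as_matrix(); T[:3,3]=p; return T
E
python3 - <<'E'
from h import *
print(ctrl.observe()['ee_pos'],ctrl.observe()['joint_positions'])
rows(pose([.554,.2923,.1323],-20),5)
E
```

```text
[0.52257093 0.18454774 0.3346236 ] [ 2.55584793e-01  2.51623230e-01  1.42142287e+00 -1.90722736e-04
  1.46994266e+00  2.63987655e-01]
total lin(tool0) mm [108.1  30.8 202.2] ang [ -0.   -19.97   0.43]
[0.0216 0.0062 0.0404] [-0.   -3.99  0.09]
[0.0244 0.0061 0.0388] [-0.   -3.99  0.09]
[0.0271 0.0061 0.037 ] [-0.   -3.99  0.09]
[0.0296 0.006  0.0351] [-0.   -3.99  0.09]
[0.032  0.006  0.0329] [-0.   -3.99  0.09]
```

```bash
python3 -m handwheel '[{"linear":[0.0216,0.0062,0.0404],"angular":[0,-4,0.1]},{"linear":[0.0244,0.0061,0.0388],"angular":[0,-4,0.1]},{"linear":[0.0271,0.0061,0.037],"angular":[0,-4,0.1]},{"linear":[0.0296,0.006,0.0351],"angular":[0,-4,0.1]},{"linear":[0.032,0.006,0.0329],"angular":[0,-4,0]}]' 0.3
python3 -m handwheel '[{"linear":[0,0,0],"angular":[0,0,0]}]'
python3 - <<'E'
from h import *
rows(pose([.554,.2513,.0195],-20),5)
print(ctrl.observe()['ee_pos'],ctrl.observe()['joint_positions'])
f=grab('wrist','pics/w2.png')
E
```

```text
time_s: 3.2
ee_pos: [0.5552, 0.2911, 0.1326]
ee_rot: [3.139, 0.351, 1.552]
wrist_force: [0.7, -0.1, -0.5]
opening: 0.0605
grasp_force: 0.0
time_s: 3.3
ee_pos: [0.5516, 0.2916, 0.1249]
ee_rot: [-3.131, 0.357, 1.559]
wrist_force: [-0.7, -0.0, -0.3]
opening: 0.0601
grasp_force: 0.0
total lin(tool0) mm [ -0.9   4.1 112.8] ang [-0.54  0.48  0.22]
[-0.0002  0.0008  0.0226] [-0.11  0.1   0.04]
[-0.0002  0.0008  0.0226] [-0.11  0.1   0.04]
[-0.0003  0.0007  0.0226] [-0.11  0.1   0.04]
[-0.0003  0.0007  0.0226] [-0.11  0.1   0.04]
[-0.0003  0.0006  0.0226] [-0.11  0.1   0.04]
[0.55161175 0.29162633 0.12486837] [ 0.5559339   0.6755705   1.334172   -0.30094946  1.34933954  0.66821551]
```

View pics/w2.png

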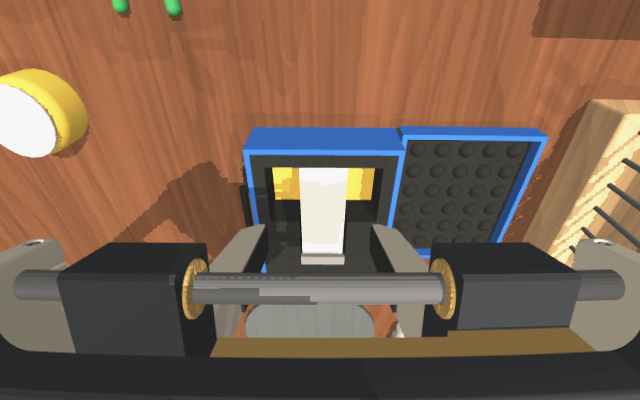

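```bash
python3 -m handwheel '[{"linear":[0,0,0],"angular":[0,0,0]},{"linear":[0,0,0],"angular":[0,0,0]}]'
python3 - <<'E'
from h import *
f=grab('wrist'); print(np.round(tool()[:3,3],4))
c=f['color'];hsv=cv2.cvtColor(c,cv2.COLOR_RGB2HSV); H,S,V=[hsv[...,i].astype(int) for i in range(3)]
w=np.zeros(H.shape,bool); w[130:262,240:400]=1
m=w&(S<60)&(V>200)
for r in (185,205,225,240):
    q=np.where(m[r])[0]; P=cast(f,[(q.min()-.5,r),(q.max()+.5,r)],.042); print('blk',np.round(P[:,:2],4).tolist())
q=np.where(m[:,322])[0];print('free end',cast(f,[(322,q.min()-.5)],.042))
m=w&(H>18)&(H<35)&(S>120)
for r in (175,185):
    q=np.where(m[r])[0]; print('yel',np.round(cast(f,[(q.min()-.5,r),(q.max()+.5,r)],.012)[:,:2],4).tolist())
rows(pose([.554,.2513,.0195],-20),5)
E
```

```text
time_s: 3.55
ee_pos: [0.5559, 0.2909, 0.1361]
ee_rot: [3.137, 0.346, 1.55]
wrist_force: [0.2, 0.5, -0.5]
opening: 0.0605
grasp_force: 0.0
[0.5558 0.291  0.1361]
blk [[0.5305, 0.26], [0.5762, 0.259]]
blk [[0.5299, 0.2349], [0.5757, 0.2338]]
blk [[0.5304, 0.2073], [0.5751, 0.2062]]
blk [[0.5302, 0.1847], [0.5755, 0.1836]]
free end [[0.55878441 0.28623797 0.042     ]]
yel [[0.4994, 0.2549], [0.6083, 0.2525]]
yel [[0.4991, 0.2418], [0.6081, 0.2394]]
total lin(tool0) mm [  2.2  -1.6 123.1] ang [ 0.19 -0.15 -0.25]
[ 0.0004 -0.0003  0.0246] [ 0.04 -0.03 -0.05]
[ 0.0005 -0.0003  0.0246] [ 0.04 -0.03 -0.05]
[ 0.0005 -0.0003  0.0246] [ 0.04 -0.03 -0.05]
[ 0.0005 -0.0003  0.0246] [ 0.04 -0.03 -0.05]
[ 0.0005 -0.0003  0.0246] [ 0.04 -0.03 -0.05]
```

```bash
python3 -m handwheel '[{"linear":[0,0,0],"angular":[0,0,0]},{"linear":[0,0,0],"angular":[0,0,0]},{"linear":[0,0,0],"angular":[0,0,0]}]'
python3 -m handwheel '[{"linear":[0,0,0.015],"angular":[0,0,0]},{"linear":[0,0,0.015],"angular":[0,0,0]},{"linear":[0,0,0.015],"angular":[0,0,0]},{"linear":[0,0,0.01],"angular":[0,0,0]},{"linear":[0,0,0],"angular":[0,0,0]}]'
python3 -m handwheel '[{"linear":[0,0,0],"angular":[0,0,0]},{"linear":[0,0,0],"angular":[0,0,0]},{"linear":[0,0,0],"angular":[0,0,0]}]'
python3 - <<'E'
from h import *
rows(pose([.5535,.2513,.0195],-20),5)
E
```

```text
time_s: 3.9
ee_pos: [0.5549, 0.2917, 0.1338]
ee_rot: [3.14, 0.348, 1.553]
wrist_force: [0.2, 0.3, -0.0]
opening: 0.0604
grasp_force: 0.0
time_s: 4.4
ee_pos: [0.5537, 0.2722, 0.0799]
ee_rot: [-3.14, 0.351, 1.554]
wrist_force: [0.9, 0.5, -0.9]
opening: 0.0601
grasp_force: 0.0
time_s: 4.7
ee_pos: [0.5547, 0.2734, 0.0821]
ee_rot: [3.14, 0.348, 1.553]
wrist_force: [0.6, 0.3, -0.5]
opening: 0.0604
grasp_force: 0.0
total lin(tool0) mm [ 0.6 -1.  66.4] ang [ 0.08 -0.03 -0.09]
[ 0.0001 -0.0002  0.0133] [ 0.02 -0.01 -0.02]
[ 0.0001 -0.0002  0.0133] [ 0.02 -0.01 -0.02]
[ 0.0001 -0.0002  0.0133] [ 0.02 -0.01 -0.02]
[ 0.0001 -0.0002  0.0133] [ 0.02 -0.01 -0.02]
[ 0.0001 -0.0002  0.0133] [ 0.02 -0.01 -0.02]
```

```bash
for i in 1 2; do python3 -m handwheel '[{"linear":[0,-0.0002,0.006],"angular":[0,0,0]},{"linear":[0,0,0.008],"angular":[0,0,0]},{"linear":[0,-0.0002,0.008],"angular":[0,0,0]},{"linear":[0,0,0.007],"angular":[0,0,0]},{"linear":[0,0,0.004],"angular":[0,0,0]}]'; done
python3 -m handwheel '[{"linear":[0,0,0],"angular":[0,0,0]},{"linear":[0,0,0],"angular":[0,0,0]},{"linear":[0,0,0],"angular":[0,0,0]},{"linear":[0,0,0],"angular":[0,0,0]}]'
python3 -m handwheel '[{"linear":[0,0,0],"angular":[0,0,0]},{"linear":[0,0,0],"angular":[0,0,0]},{"linear":[0,0,0],"angular":[0,0,0]},{"linear":[0,0,0],"angular":[0,0,0]},{"linear":[0,0,0],"angular":[0,0,0]}]' -1
python3 -m handwheel '[{"linear":[0,0,0],"angular":[0,0,0]},{"linear":[0,0,0],"angular":[0,0,0]}]'
```

```text
time_s: 5.2
ee_pos: [0.5535, 0.2613, 0.0495]
ee_rot: [-3.142, 0.35, 1.554]
wrist_force: [0.6, 0.7, -0.1]
opening: 0.0604
grasp_force: 0.0
time_s: 5.7
ee_pos: [0.5531, 0.2501, 0.0187]
ee_rot: [3.141, 0.349, 1.554]
wrist_force: [0.3, -0.2, 0.0]
opening: 0.0606
grasp_force: 0.0
time_s: 6.1
ee_pos: [0.5534, 0.2507, 0.0198]
ee_rot: [3.14, 0.349, 1.553]
wrist_force: [-0.2, 0.6, 1.7]
opening: 0.0604
grasp_force: 0.0
time_s: 6.6
ee_pos: [0.5533, 0.2505, 0.0195]
ee_rot: [3.141, 0.349, 1.553]
wrist_force: [-0.1, -0.5, 1.2]
opening: 0.025
grasp_force: 0.0
time_s: 6.8
ee_pos: [0.5533, 0.2505, 0.0195]
ee_rot: [3.141, 0.349, 1.554]
wrist_force: [0.1, 0.1, -0.8]
opening: 0.0093
grasp_force: 0.0
```

Run:
```python
from h import *
print(ctrl.observe()['opening'],ctrl.observe()['grasp_force'])
f=grab('wrist'); t=grab('top')['color']; s=grab('side')['color']
a=cv2.resize(f['color'],(560,350)); b=cv2.resize(t[140:215,195:275],None,fx=3,fy=3); d=cv2.resize(s[130:210,270:400],None,fx=3,fy=3)
im=np.zeros((600,790,3),np.uint8); im[:350,:560]=a; im[355:580,:240]=b; im[355:595,250:640]=d
cv2.imwrite('pics/m3.png',im[:,:,::-1])
```

```text
0.009261389902629834 0.0
```

View pics/m3.png

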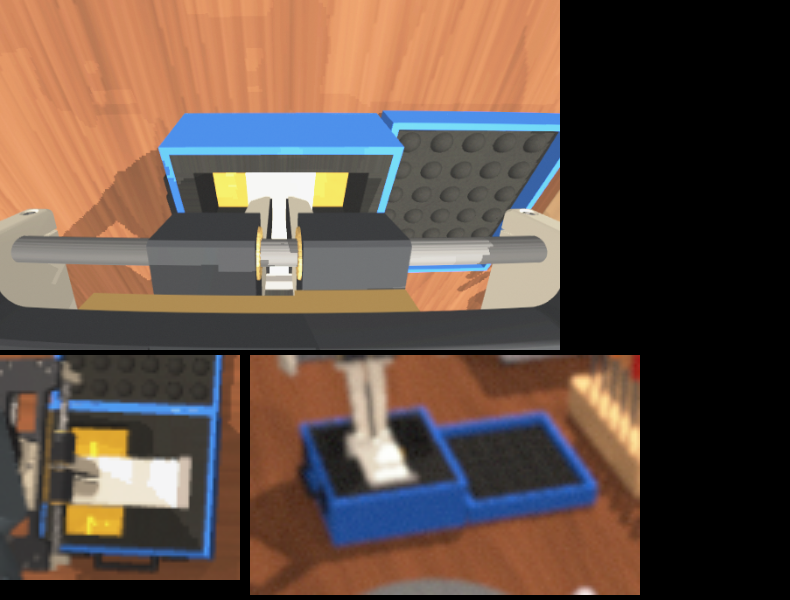

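Run:
```python
from h import *
f=grab('wrist')
print('tcp px',proj(f,[tool()[:3,3]])*.875)
print('free end',proj(f,[[.5305,.2865,.042],[.5765,.2865,.042]])*.875)
print('rim far',proj(f,[[.554-.071,.308,.0515],[.554+.071,.308,.0515]])*.875)
print('rim far if z lower',proj(f,[[.554-.071,.308,.03],[.554+.071,.308,.03]])*.875)
t=grab('side'); print(proj(t,[tool()[:3,3],[.5535,.2513,.042]]))
s=ctrl.observe(); print(s['joint_positions'],s['ee_pos'],s['wrist_force'])
```

```text
tcp px [[279.7638733  191.48691561]]
free end [[244.04683849 170.52952722]
 [314.78843313 169.44612845]]
rim far [[157.55825348 150.43133961]
 [402.78430357 146.50644134]]
rim far if z lower [[170.1025623  133.85399813]
 [389.7572902  130.22292473]]
[[311.24795484 167.06355236]
 [311.08440342 161.0369279 ]]
[ 0.50090048  0.7617467   1.46642607 -0.3379577   1.11432896  0.69882561] [0.55332589 0.25047043 0.0194834 ] [0.37299704 0.48504122 0.24920278]
```

Run:
```python
from h import *
import pickle
a=pickle.load(open('w1.pkl','rb'))['color'][215:310,205:325]
b=grab('wrist')['color'][215:310,265:385]
im=np.vstack([cv2.resize(x,None,fx=5,fy=5,interpolation=cv2.INTER_NEAREST)[:298 if 0 else 475] for x in (a,)])
im2=cv2.resize(b,(300,238),interpolation=cv2.INTER_NEAREST)
o=np.zeros((475,790,3),np.uint8); o[:,:480]=im[:,:480]; o[:238,485:785]=im2
cv2.imwrite('pics/z.png',o[:,:,::-1])
```

```text
(no output)
```

View pics/z.png

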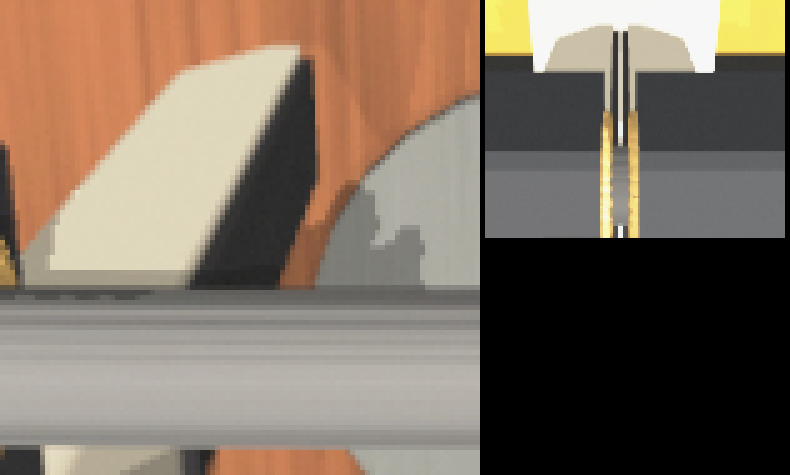

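```bash
python3 - <<'E'
from h import *
import pickle
f=pickle.load(open('w1.pkl','rb')); g=dict(f); g['pose']=f['hand_eye']
print(f['cx'],f['cy'])
for d in (.024,.028,.032,.036):
    print(d,np.round(proj(g,[[.0075,-.03025,-d],[-.0075,-.03025,-d]]),1).tolist())
E
python3 -m handwheel '[{"linear":[0,0,0.001],"angular":[0,0,0]},{"linear":[0,0,0.001],"angular":[0,0,0]},{"linear":[0,0,0.001],"angular":[0,0,0]},{"linear":[0,0,0],"angular":[0,0,0]},{"linear":[0,0,0],"angular":[0,0,0]}]'
```

```text
318.5113378997068 195.99595529069376
0.024 [[270.7, 219.5], [271.7, 242.1]]
0.028 [[269.7, 221.6], [270.8, 244.7]]
0.032 [[268.7, 223.9], [269.8, 247.4]]
0.036 [[267.6, 226.3], [268.7, 250.2]]
time_s: 7.6
ee_pos: [0.5533, 0.2495, 0.0166]
ee_rot: [3.141, 0.349, 1.554]
wrist_force: [0.9, -1.0, -0.3]
opening: 0.0004
grasp_force: 0.0
```

```bash
for i in 1 2 3 4; do python3 -m handwheel '[{"linear":[0,0,0.001],"angular":[0,0,0]},{"linear":[0,0,0.001],"angular":[0,0,0]},{"linear":[0,0,0],"angular":[0,0,0]}]' | grep -E "ee_pos|wrist"; done
```

```text
ee_pos: [0.5532, 0.2487, 0.0146]
wrist_force: [-0.0, -0.7, 0.6]
ee_pos: [0.5535, 0.2485, 0.0136]
wrist_force: [-2.7, 2.6, 5.7]
ee_pos: [0.5536, 0.2485, 0.0131]
wrist_force: [-7.0, 3.6, 19.3]
ee_pos: [0.5537, 0.2485, 0.0128]
wrist_force: [-12.3, 6.5, 34.4]
```

```bash
python3 -m handwheel '[{"linear":[0,0,-0.005],"angular":[0,0,0]},{"linear":[0,0,-0.01],"angular":[0,0,0]},{"linear":[0,0,-0.01],"angular":[0,0,0]},{"linear":[0,0,-0.01],"angular":[0,0,0]},{"linear":[0,0,-0.005],"angular":[0,0,0]}]' 0.3
python3 -m handwheel '[{"linear":[0,0,0],"angular":[0,0,0]},{"linear":[0,0,0],"angular":[0,0,0]},{"linear":[0,0,0],"angular":[0,0,0]},{"linear":[0,0,0],"angular":[0,0,0]},{"linear":[0,0,0],"angular":[0,0,0]}]'
python3 - <<'E'
from h import *
G=pose([.5535,.2485,-.0126],-8); P=G.copy(); P[:3,3]-=G[:3,2]*.045
rows(P,4); rows(G,5,P)
E
```

```text
time_s: 9.3
ee_pos: [0.5539, 0.261, 0.0479]
ee_rot: [3.139, 0.348, 1.553]
wrist_force: [-0.1, 0.3, 0.7]
opening: 0.036
grasp_force: 0.0
time_s: 9.8
ee_pos: [0.5534, 0.2603, 0.0465]
ee_rot: [3.141, 0.349, 1.554]
wrist_force: [0.9, -1.2, 0.1]
opening: 0.0608
grasp_force: 0.0
total lin(tool0) mm [-0.2  0.3 15.5] ang [ 1.000e-02  1.201e+01 -8.000e-02]
[-0.      0.0001  0.0039] [ 0.    3.   -0.02]
[-0.0003  0.0001  0.0039] [ 0.    3.   -0.02]
[-0.0005  0.0001  0.0039] [ 0.    3.   -0.02]
[-0.0007  0.0001  0.0038] [ 0.    3.   -0.02]
total lin(tool0) mm [ 0. -0. 45.] ang [0. 0. 0.]
[ 0.    -0.     0.009] [0. 0. 0.]
[ 0.    -0.     0.009] [0. 0. 0.]
[ 0.    -0.     0.009] [0. 0. 0.]
[ 0.    -0.     0.009] [0. 0. 0.]
[ 0.    -0.     0.009] [0. 0. 0.]
```

```bash
python3 -m handwheel '[{"linear":[0,0.0001,0.004],"angular":[0,3,0]},{"linear":[-0.0003,0.0001,0.004],"angular":[0,3,0]},{"linear":[-0.0005,0.0001,0.004],"angular":[0,3,0]},{"linear":[-0.0007,0,0.0035],"angular":[0,3,0]},{"linear":[0,0,0],"angular":[0,0,0]}]'
python3 -m handwheel '[{"linear":[0,0,0],"angular":[0,0,0]},{"linear":[0,0,0],"angular":[0,0,0]},{"linear":[0,0,0],"angular":[0,0,0]},{"linear":[0,0,0],"angular":[0,0,0]},{"linear":[0,0,0],"angular":[0,0,0]}]'
python3 -m handwheel '[{"linear":[0,0,0.005],"angular":[0,0,0]},{"linear":[0,0,0.005],"angular":[0,0,0]},{"linear":[0,0,0.005],"angular":[0,0,0]},{"linear":[0,0,0.005],"angular":[0,0,0]},{"linear":[0,0,0],"angular":[0,0,0]}]'
python3 -m handwheel '[{"linear":[0,0,0.005],"angular":[0,0,0]},{"linear":[0,0,0.005],"angular":[0,0,0]},{"linear":[0,0,0.005],"angular":[0,0,0]},{"linear":[0,0,0],"angular":[0,0,0]},{"linear":[0,0,0],"angular":[0,0,0]}]'
python3 -m handwheel '[{"linear":[0,0,0.004],"angular":[0,0,0]},{"linear":[0,0,0.003],"angular":[0,0,0]},{"linear":[0,0,0.003],"angular":[0,0,0]},{"linear":[0,0,0],"angular":[0,0,0]},{"linear":[0,0,0],"angular":[0,0,0]}]'
```

```text
time_s: 10.3
ee_pos: [0.5536, 0.2536, 0.032]
ee_rot: [3.141, 0.139, 1.552]
wrist_force: [-0.3, 0.3, 0.3]
opening: 0.0605
grasp_force: 0.0
time_s: 10.8
ee_pos: [0.5536, 0.255, 0.0321]
ee_rot: [3.141, 0.14, 1.554]
wrist_force: [0.7, -0.4, -0.6]
opening: 0.0606
grasp_force: 0.0
time_s: 11.3
ee_pos: [0.5532, 0.2516, 0.0114]
ee_rot: [-3.141, 0.14, 1.554]
wrist_force: [-0.6, -0.0, -0.3]
opening: 0.0608
grasp_force: 0.0
time_s: 11.8
ee_pos: [0.5536, 0.2499, -0.0026]
ee_rot: [3.141, 0.14, 1.554]
wrist_force: [0.1, 0.4, -0.3]
opening: 0.0602
grasp_force: 0.0
time_s: 12.3
ee_pos: [0.5536, 0.2485, -0.0124]
ee_rot: [3.141, 0.14, 1.554]
wrist_force: [-0.7, 0.9, 0.9]
opening: 0.0602
grasp_force: 0.0
```

```bash
python3 -m handwheel '[{"linear":[0,0,0],"angular":[0,0,0]},{"linear":[0,0,0],"angular":[0,0,0]},{"linear":[0,0,0],"angular":[0,0,0]},{"linear":[0,0,0],"angular":[0,0,0]},{"linear":[0,0,0],"angular":[0,0,0]}]' -1
python3 - <<'E'
from h import *
T=tool()
# block in case plane: lip bottom edge (y,z) and tilt th; contact kept rigid
y0,z0=.227,.0; lip0=np.array([.227-.060,.012])  # bottom lip edge
def Rx(a): c,s=np.cos(a),np.sin(a); return np.array([[c,-s],[s,c]])
rel=np.array([T[1,3],T[2,3]])-lip0
prev=T
for th in range(4,29,4):
    a=np.radians(th); lip=lip0+[.013*(th/28)**1.5*1.0 if 0 else .013*th/28,.001]
    p=lip+Rx(a)@rel
    N=T.copy(); N[1:3,3]=p; N[:3,:3]=Ro.from_rotvec([a,0,0]).as_matrix()@T[:3,:3]
    print(th,np.round(prev[:3,:3].T@(N[:3,3]-prev[:3,3]),4),np.round(np.degrees(Ro.from_matrix(prev[:3,:3].T@N[:3,:3]).as_rotvec()),2))
    prev=N
# lip clearance with linear slide
for th in (8,16,20,24,28):
    a=np.radians(th); lip=np.array([-.060+.013*th/28,.013]); u=Rx(a)@[1,0]; n=Rx(a)@[0,1]
    top=lip+.03*n; q=np.array([-.051,.0455])-top
    print(th,'end corner',top,'clear of lip edge above top face',-0+q@n)
E
```

```text
time_s: 12.8
ee_pos: [0.5537, 0.2486, -0.0123]
ee_rot: [3.14, 0.14, 1.554]
wrist_force: [0.4, 0.3, 0.9]
opening: 0.0458
grasp_force: 30.0
4 [ 0.0024 -0.     -0.0071] [ 0.07  4.   -0.  ]
8 [ 0.0025 -0.     -0.006 ] [ 0.07  4.   -0.  ]
12 [ 0.0025 -0.     -0.0059] [ 0.07  4.   -0.  ]
16 [ 0.0025 -0.     -0.0058] [ 0.07  4.   -0.  ]
20 [ 0.0025 -0.     -0.0056] [ 0.07  4.   -0.  ]
24 [ 0.0025 -0.     -0.0055] [ 0.07  4.   -0.  ]
28 [ 0.0025 -0.     -0.0054] [ 0.07  4.   -0.  ]
8 end corner [-0.06046091  0.04270804] clear of lip edge above top face 0.001448082986169257
16 end corner [-0.06084055  0.04183785] clear of lip edge above top face 0.0008078607017115102
20 end corner [-0.06097489  0.04119078] clear of lip edge above top face 0.0006377302164922139
24 end corner [-0.06105924  0.04040636] clear of lip edge above top face 0.0005618058942612417
28 end corner [-0.06108415  0.03948843] clear of lip edge above top face 0.0005736830190586828
```

```bash
python3 -m handwheel '[{"linear":[0.0012,0,-0.0032],"angular":[0,2,0]},{"linear":[0.0012,0,-0.0032],"angular":[0,2,0]},{"linear":[0.0012,0,-0.003],"angular":[0,2,0]},{"linear":[0.0012,0,-0.003],"angular":[0,2,0]},{"linear":[0,0,0],"angular":[0,0,0]}]'
python3 -m handwheel '[{"linear":[0.0012,0,-0.003],"angular":[0,2,0]},{"linear":[0.0012,0,-0.003],"angular":[0,2,0]},{"linear":[0,0,0],"angular":[0,0,0]}]'
python3 -m handwheel '[{"linear":[0.0012,0,-0.0029],"angular":[0,2,0]},{"linear":[0.0012,0,-0.0029],"angular":[0,2,0]},{"linear":[0,0,0],"angular":[0,0,0]}]'
python3 -m handwheel '[{"linear":[0.0013,0,-0.0028],"angular":[0,2,0]},{"linear":[0.0013,0,-0.0028],"angular":[0,2,0]},{"linear":[0,0,0],"angular":[0,0,0]},{"linear":[0,0,0],"angular":[0,0,0]}]'
```

```text
time_s: 13.3
ee_pos: [0.5537, 0.2538, -0.0004]
ee_rot: [3.141, -0.0, 1.553]
wrist_force: [-0.6, -0.0, -2.6]
opening: 0.0459
grasp_force: 30.0
time_s: 13.6
ee_pos: [0.5536, 0.2562, 0.0055]
ee_rot: [3.141, -0.069, 1.553]
wrist_force: [-0.2, -0.3, -2.0]
opening: 0.0457
grasp_force: 30.0
time_s: 13.9
ee_pos: [0.5536, 0.2583, 0.0114]
ee_rot: [3.141, -0.139, 1.553]
wrist_force: [-0.0, 1.7, -2.3]
opening: 0.046
grasp_force: 30.0
time_s: 14.3
ee_pos: [0.5536, 0.2602, 0.0172]
ee_rot: [3.141, -0.207, 1.554]
wrist_force: [-0.1, 0.3, -1.7]
opening: 0.0457
grasp_force: 30.0
```

```bash
python3 -m handwheel '[{"linear":[0.0013,0,-0.0028],"angular":[0,2,0]},{"linear":[0.0013,0,-0.0028],"angular":[0,2,0]},{"linear":[0.0013,0,-0.0027],"angular":[0,2,0]},{"linear":[0.0013,0,-0.0027],"angular":[0,2,0]},{"linear":[0,0,0],"angular":[0,0,0]}]'
python3 -m handwheel '[{"linear":[0.004,0,-0.0006],"angular":[0,0,0]},{"linear":[0.004,0,-0.0006],"angular":[0,0,0]},{"linear":[0.005,0,-0.0007],"angular":[0,0,0]},{"linear":[0.005,0,-0.0007],"angular":[0,0,0]},{"linear":[0,0,0],"angular":[0,0,0]}]'
python3 -m handwheel '[{"linear":[0.006,0,-0.0008],"angular":[0,0,0]},{"linear":[0.006,0,-0.0008],"angular":[0,0,0]},{"linear":[0.006,0,-0.0008],"angular":[0,0,0]},{"linear":[0.006,0,-0.0008],"angular":[0,0,0]},{"linear":[0,0,0],"angular":[0,0,0]}]'
python3 -m handwheel '[{"linear":[0,0,0],"angular":[0,0,0]},{"linear":[0,0,0],"angular":[0,0,0]}]'
python3 -c "
from h import *
print(tool(), ctrl.observe()['joint_positions'])"
```

```text
time_s: 14.8
ee_pos: [0.5536, 0.2624, 0.0293]
ee_rot: [3.142, -0.349, 1.553]
wrist_force: [0.1, 3.5, -3.9]
opening: 0.0455
grasp_force: 30.0
time_s: 15.3
ee_pos: [0.5543, 0.2793, 0.0387]
ee_rot: [3.139, -0.349, 1.555]
wrist_force: [0.5, 0.0, -2.5]
opening: 0.0457
grasp_force: 30.0
time_s: 15.8
ee_pos: [0.5546, 0.3007, 0.0498]
ee_rot: [3.14, -0.349, 1.555]
wrist_force: [1.0, 1.5, -2.1]
opening: 0.0456
grasp_force: 30.0
time_s: 16.0
ee_pos: [0.5543, 0.2997, 0.0491]
ee_rot: [3.141, -0.349, 1.554]
wrist_force: [-0.4, 0.2, -2.7]
opening: 0.0459
grasp_force: 30.0
[[ 1.57365608e-02  9.99855179e-01  6.47935883e-03  5.54325662e-01]
 [ 9.39605343e-01 -1.70035050e-02  3.41837214e-01  2.99731407e-01]
 [ 3.41897881e-01  7.08698080e-04 -9.39736845e-01  4.91365482e-02]
 [ 0.00000000e+00  0.00000000e+00  0.00000000e+00  1.00000000e+00]] [ 0.25739106  0.60908017  1.6745769   0.46853224  0.81597735 -0.04277463]
```

Run:
```python
from h import *
T=tool(); A=T.copy(); A[2,3]+=.18; rows(A,5); B=pose([.53,-.0137,.125],82); rows(B,12,A)
```

```text
total lin(tool0) mm [ 6.150e+01  1.000e-01 -1.692e+02] ang [0. 0. 0.]
[ 0.0123  0.     -0.0338] [0. 0. 0.]
[ 0.0123  0.     -0.0338] [0. 0. 0.]
[ 0.0123  0.     -0.0338] [0. 0. 0.]
[ 0.0123  0.     -0.0338] [0. 0. 0.]
[ 0.0123  0.     -0.0338] [0. 0. 0.]
total lin(tool0) mm [-330.5  -19.1   -9.4] ang [ 9.000e-02  6.201e+01 -2.000e-02]
[-0.0275 -0.0016 -0.0008] [ 0.01  5.17 -0.  ]
[-0.0274 -0.0016 -0.0033] [ 0.01  5.17 -0.  ]
[-0.027  -0.0016 -0.0057] [ 0.01  5.17 -0.  ]
[-0.0263 -0.0016 -0.0081] [ 0.01  5.17 -0.  ]
[-0.0255 -0.0016 -0.0105] [ 0.01  5.17 -0.  ]
[-0.0244 -0.0016 -0.0127] [ 0.01  5.17 -0.  ]
[-0.0232 -0.0016 -0.0149] [ 0.01  5.17 -0.  ]
[-0.0218 -0.0016 -0.0169] [ 0.01  5.17 -0.  ]
[-0.0202 -0.0016 -0.0188] [ 0.01  5.17 -0.  ]
[-0.0184 -0.0016 -0.0205] [ 0.01  5.17 -0.  ]
[-0.0165 -0.0016 -0.0221] [ 0.01  5.17 -0.  ]
[-0.0144 -0.0016 -0.0235] [ 0.01  5.17 -0.  ]
```

```bash
python3 -m handwheel '[{"linear":[0.006,0,-0.0169],"angular":[0,0,0]},{"linear":[0.0123,0,-0.0338],"angular":[0,0,0]},{"linear":[0.0123,0,-0.0338],"angular":[0,0,0]},{"linear":[0.0123,0,-0.0338],"angular":[0,0,0]},{"linear":[0.0123,0,-0.0338],"angular":[0,0,0]}]'
python3 -m handwheel '[{"linear":[0.006,0,-0.0169],"angular":[0,0,0]},{"linear":[-0.0275,-0.0016,-0.0008],"angular":[0,5.17,0]},{"linear":[-0.0274,-0.0016,-0.0033],"angular":[0,5.17,0]},{"linear":[-0.027,-0.0016,-0.0057],"angular":[0,5.17,0]},{"linear":[-0.0263,-0.0016,-0.0081],"angular":[0,5.17,0]}]'
python3 -m handwheel '[{"linear":[-0.0255,-0.0016,-0.0105],"angular":[0,5.17,0]},{"linear":[-0.0244,-0.0016,-0.0127],"angular":[0,5.17,0]},{"linear":[-0.0232,-0.0016,-0.0149],"angular":[0,5.17,0]},{"linear":[-0.0218,-0.0016,-0.0169],"angular":[0,5.17,0]},{"linear":[-0.0202,-0.0016,-0.0188],"angular":[0,5.17,0]}]'
python3 -m handwheel '[{"linear":[-0.0184,-0.0016,-0.0205],"angular":[0,5.17,0]},{"linear":[-0.0165,-0.0016,-0.0221],"angular":[0,5.17,0]},{"linear":[-0.0144,-0.0016,-0.0235],"angular":[0,5.17,0]},{"linear":[0,0,0],"angular":[0,0,0]},{"linear":[0,0,0],"angular":[0,0,0]}]'
python3 -m handwheel '[{"linear":[0,0,0],"angular":[0,0,0]},{"linear":[0,0,0],"angular":[0,0,0]},{"linear":[0,0,0],"angular":[0,0,0]},{"linear":[0,0,0],"angular":[0,0,0]},{"linear":[0,0,0],"angular":[0,0,0]}]'
python3 - <<'E'
from h import *
print(ctrl.observe()['joint_positions'],tool())
a=grab('side')['color'][100:330,200:460]; cv2.imwrite('pics/s4.png',cv2.resize(a,None,fx=2.5,fy=2.5,interpolation=cv2.INTER_CUBIC)[:,:,::-1])
rows(pose([.53,-.0137,.0896],82),5)
E
```

```text
time_s: 16.5
ee_pos: [0.554, 0.2994, 0.2124]
ee_rot: [3.141, -0.349, 1.554]
wrist_force: [0.3, 0.5, -2.1]
opening: 0.0455
grasp_force: 30.0
time_s: 17.0
ee_pos: [0.5461, 0.1939, 0.1945]
ee_rot: [3.137, -0.714, 1.556]
wrist_force: [0.5, 0.0, -3.1]
opening: 0.0461
grasp_force: 30.0
time_s: 17.5
ee_pos: [0.536, 0.0628, 0.1507]
ee_rot: [3.136, -1.164, 1.558]
wrist_force: [0.2, 1.1, -2.3]
opening: 0.046
grasp_force: 30.0
time_s: 18.0
ee_pos: [0.5299, -0.0143, 0.1239]
ee_rot: [-3.141, -1.431, 1.552]
wrist_force: [0.1, -0.2, -1.8]
opening: 0.0453
grasp_force: 30.0
time_s: 18.5
ee_pos: [0.5299, -0.0137, 0.125]
ee_rot: [3.131, -1.431, 1.564]
wrist_force: [0.8, 0.0, -3.7]
opening: 0.0458
grasp_force: 30.0
[-0.6253277   0.93506791  1.58583667  0.98303433  1.78874634 -1.06159474] [[ 8.87765230e-04  9.99862164e-01  1.65790338e-02  5.29874147e-01]
 [ 1.38972276e-01 -1.65415196e-02  9.90158111e-01 -1.36887818e-02]
 [ 9.90295874e-01  1.42499812e-03 -1.38967806e-01  1.25030187e-01]
 [ 0.00000000e+00  0.00000000e+00  0.00000000e+00  1.00000000e+00]]
total lin(tool0) mm [-35.    0.1   5. ] ang [ 0.07 -0.02  0.06]
[-0.007  0.     0.001] [ 0.01 -0.    0.01]
[-0.007  0.     0.001] [ 0.01 -0.    0.01]
[-0.007  0.     0.001] [ 0.01 -0.    0.01]
[-0.007  0.     0.001] [ 0.01 -0.    0.01]
[-0.007  0.     0.001] [ 0.01 -0.    0.01]
```

View pics/s4.png

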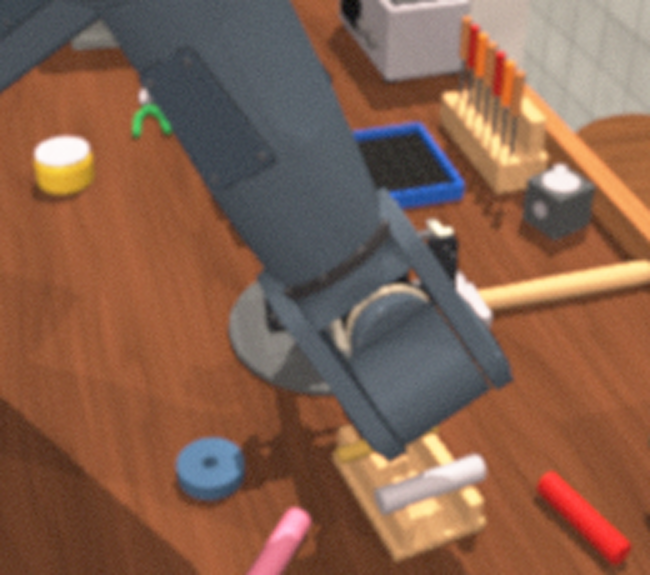

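```bash
python3 -m handwheel '[{"linear":[0.0014,0,0.01],"angular":[0,0,0]},{"linear":[0.002,0,0.015],"angular":[0,0,0]},{"linear":[0.002,0,0.015],"angular":[0,0,0]},{"linear":[0.0014,0,0.01],"angular":[0,0,0]},{"linear":[0,0,0],"angular":[0,0,0]}]' >/dev/null
python3 -m handwheel '[{"linear":[-0.006,0,0.0008],"angular":[0,0,0]},{"linear":[-0.008,0,0.0011],"angular":[0,0,0]},{"linear":[-0.008,0,0.0011],"angular":[0,0,0]},{"linear":[-0.005,0,0.0007],"angular":[0,0,0]},{"linear":[0,0,0],"angular":[0,0,0]}]'
python3 -m handwheel '[{"linear":[0,0,0],"angular":[0,0,0]},{"linear":[0,0,0],"angular":[0,0,0]},{"linear":[0,0,0],"angular":[0,0,0]},{"linear":[0,0,0],"angular":[0,0,0]},{"linear":[0,0,0],"angular":[0,0,0]}]'
for i in 1 2 3; do python3 -m handwheel '[{"linear":[-0.001,0,0.0001],"angular":[0,0,0]},{"linear":[-0.001,0,0.0002],"angular":[0,0,0]},{"linear":[0,0,0],"angular":[0,0,0]}]'; done
```

```text
time_s: 19.55
ee_pos: [0.5305, 0.0364, 0.0964]
ee_rot: [-3.14, -1.433, 1.551]
wrist_force: [0.1, -0.2, -1.8]
opening: 0.0454
grasp_force: 30.0
time_s: 20.05
ee_pos: [0.5307, 0.0365, 0.0974]
ee_rot: [3.133, -1.432, 1.562]
wrist_force: [0.6, 0.3, -2.0]
opening: 0.0457
grasp_force: 30.0
time_s: 20.35
ee_pos: [0.5307, 0.0365, 0.0951]
ee_rot: [3.136, -1.432, 1.559]
wrist_force: [-0.3, 0.2, -2.6]
opening: 0.0457
grasp_force: 30.0
time_s: 20.65
ee_pos: [0.5307, 0.0366, 0.0931]
ee_rot: [3.136, -1.432, 1.559]
wrist_force: [-0.5, -0.5, -2.2]
opening: 0.0461
grasp_force: 30.0
time_s: 20.95
ee_pos: [0.5307, 0.0366, 0.0911]
ee_rot: [3.136, -1.432, 1.559]
wrist_force: [1.6, -0.4, -2.5]
opening: 0.0458
grasp_force: 30.0
```

```bash
for i in 1 2 3 4; do python3 -m handwheel '[{"linear":[-0.0005,0,0.0001],"angular":[0,0,0]},{"linear":[-0.0005,0,0],"angular":[0,0,0]},{"linear":[0,0,0],"angular":[0,0,0]}]' | grep -E "ee_pos|ee_rot|wrist"; done; python3 -c "
from h import *
print(ctrl.observe()['moment'])"
```

```text
ee_pos: [0.5307, 0.0365, 0.0902]
ee_rot: [3.135, -1.432, 1.561]
wrist_force: [0.4, -0.1, -2.2]
ee_pos: [0.5307, 0.0365, 0.0892]
ee_rot: [3.135, -1.432, 1.561]
wrist_force: [0.0, 0.3, -2.2]
ee_pos: [0.5308, 0.0364, 0.0886]
ee_rot: [3.133, -1.433, 1.562]
wrist_force: [0.0, 0.1, 1.2]
ee_pos: [0.5308, 0.0364, 0.0886]
ee_rot: [3.128, -1.434, 1.567]
wrist_force: [0.2, 0.2, 8.2]
[1.04769129 0.08586116 0.07583594]
```

```bash
python3 -m handwheel '[{"linear":[0,0,0],"angular":[0,0,0]},{"linear":[0,0,0],"angular":[0,0,0]},{"linear":[0,0,0],"angular":[0,0,0]},{"linear":[0,0,0],"angular":[0,0,0]},{"linear":[0,0,0],"angular":[0,0,0]}]' 0.5
python3 -m handwheel '[{"linear":[0,0,-0.004],"angular":[0,0,0]},{"linear":[0,0,-0.01],"angular":[0,0,0]},{"linear":[0,0,-0.015],"angular":[0,0,0]},{"linear":[0,0,-0.02],"angular":[0,0,0]},{"linear":[0,0,-0.02],"angular":[0,0,0]}]'
python3 - <<'E'
from h import *
T=tool(); A=T.copy(); A[1,3]-=.01;A[2,3]+=.16
a=np.radians(25); d=np.array([0,-np.cos(a),-np.sin(a)]); C=np.array([.53,-.003,.092])
G=pose(C+.039*d,-65); P=G.copy(); P[:3,3]-=.07*d
Q=pose(P[:3,3]+[0,0,.12],-65)
rows(A,5); rows(Q,18,A); rows(P,5,Q); print(P[:3,3],G[:3,3])
E
```

```text
time_s: 22.65
ee_pos: [0.5307, 0.0364, 0.0872]
ee_rot: [3.135, -1.432, 1.56]
wrist_force: [0.1, -0.5, -1.0]
opening: 0.0697
grasp_force: 0.0
time_s: 23.15
ee_pos: [0.5295, -0.0341, 0.0971]
ee_rot: [3.133, -1.432, 1.562]
wrist_force: [-0.1, -0.8, 0.1]
opening: 0.0701
grasp_force: 0.0
total lin(tool0) mm [157.1   0.4 -32.1] ang [0. 0. 0.]
[ 0.0314  0.0001 -0.0064] [0. 0. 0.]
[ 0.0314  0.0001 -0.0064] [0. 0. 0.]
[ 0.0314  0.0001 -0.0064] [0. 0. 0.]
[ 0.0314  0.0001 -0.0064] [0. 0. 0.]
[ 0.0314  0.0001 -0.0064] [0. 0. 0.]
total lin(tool0) mm [-22.   -0.8  73. ] ang [ 1.1000e-01 -1.4702e+02 -1.2000e-01]
[-0.0012 -0.      0.0041] [ 0.01 -8.17 -0.01]
[-0.0006 -0.      0.0042] [ 0.01 -8.17 -0.01]
[-0.     -0.      0.0042] [ 0.01 -8.17 -0.01]
[ 0.0006 -0.      0.0042] [ 0.01 -8.17 -0.01]
[ 0.0012 -0.      0.0041] [ 0.01 -8.17 -0.01]
[ 0.0017 -0.      0.0039] [ 0.01 -8.17 -0.01]
[ 0.0023 -0.      0.0036] [ 0.01 -8.17 -0.01]
[ 0.0027 -0.      0.0032] [ 0.01 -8.17 -0.01]
[ 0.0032 -0.      0.0028] [ 0.01 -8.17 -0.01]
[ 0.0035 -0.      0.0023] [ 0.01 -8.17 -0.01]
[ 0.0038 -0.      0.0018] [ 0.01 -8.17 -0.01]
[ 0.0041 -0.      0.0012] [ 0.01 -8.17 -0.01]
[ 0.0042 -0.      0.0006] [ 0.01 -8.17 -0.01]
[ 0.0042 -0.      0.    ] [ 0.01 -8.17 -0.01]
[ 0.0042 -0.     -0.0006] [ 0.01 -8.17 -0.01]
[ 0.0041 -0.     -0.0011] [ 0.01 -8.17 -0.01]
[ 0.0039 -0.     -0.0017] [ 0.01 -8.17 -0.01]
[ 0.0036 -0.     -0.0022] [ 0.01 -8.17 -0.01]
total lin(tool0) mm [108.8  -0.   50.7] ang [0. 0. 0.]
[ 0.0218 -0.      0.0101] [0. 0. 0.]
[ 0.0218 -0.      0.0101] [0. 0. 0.]
[ 0.0218 -0.      0.0101] [0. 0. 0.]
[ 0.0218 -0.      0.0101] [0. 0. 0.]
[ 0.0218 -0.      0.0101] [0. 0. 0.]
[0.53       0.02509554 0.10510117] [ 0.53       -0.038346    0.07551789]
```

```bash
python3 -m handwheel '[{"linear":[0.031,0,-0.0064],"angular":[0,0,0]},{"linear":[0.031,0,-0.0064],"angular":[0,0,0]},{"linear":[0.031,0,-0.0064],"angular":[0,0,0]},{"linear":[0.031,0,-0.0064],"angular":[0,0,0]},{"linear":[0.033,0,-0.0064],"angular":[0,0,0]}]'
for i in 1 2 3; do python3 -m handwheel '[{"linear":[0,0,0],"angular":[0,-8.2,0]},{"linear":[0,0,0],"angular":[0,-8.2,0]},{"linear":[0,0,0],"angular":[0,-8.2,0]},{"linear":[0,0,0],"angular":[0,-8.2,0]},{"linear":[0,0,0],"angular":[0,-8.2,0]}]' | grep ee; done
python3 -m handwheel '[{"linear":[0,0,0],"angular":[0,-8.2,0]},{"linear":[0,0,0],"angular":[0,-8.2,0]},{"linear":[0,0,0],"angular":[0,-7.6,0]},{"linear":[0,0,0],"angular":[0,0,0]},{"linear":[0,0,0],"angular":[0,0,0]}]'
python3 -m handwheel '[{"linear":[0,0,0],"angular":[0,0,0]},{"linear":[0,0,0],"angular":[0,0,0]},{"linear":[0,0,0],"angular":[0,0,0]},{"linear":[0,0,0],"angular":[0,0,0]},{"linear":[0,0,0],"angular":[0,0,0]}]'
python3 - <<'E'
from h import *
print(ctrl.observe()['joint_positions'])
a=np.radians(25); d=np.array([0,-np.cos(a),-np.sin(a)]); C=np.array([.53,-.003,.092])
G=pose(C+.039*d,-65); P=G.copy(); P[:3,3]-=.07*d
rows(P,5)
f=grab('wrist','pics/w5.png'); s=grab('side','pics/s5.png'); t=grab('top','pics/t5.png')
import pickle; pickle.dump((f,s,t),open('5.pkl','wb'))
o=np.zeros((600,790,3),np.uint8); o[:350,:560]=cv2.resize(f['color'],(560,350))
x=cv2.resize(s['color'][130:290,250:420],None,fx=1.5,fy=1.5);o[355:595,:255]=x
x=cv2.resize(t['color'][130:250,270:410],None,fx=2,fy=2);o[355:595,270:550]=x
cv2.imwrite('pics/m5.png',o[:,:,::-1])
E
```

```text
time_s: 23.65
ee_pos: [0.529, -0.0435, 0.2581]
ee_rot: [3.135, -1.431, 1.559]
wrist_force: [0.5, -0.4, -0.1]
opening: 0.0701
grasp_force: 0.0
ee_pos: [0.5296, -0.0442, 0.2578]
ee_rot: [3.138, -0.709, 1.553]
ee_pos: [0.53, -0.0436, 0.2586]
ee_rot: [3.137, 0.006, 1.551]
ee_pos: [0.5302, -0.0427, 0.2585]
ee_rot: [3.135, 0.721, 1.547]
time_s: 25.65
ee_pos: [0.5296, -0.0424, 0.2567]
ee_rot: [3.139, 1.131, 1.55]
wrist_force: [0.2, -0.9, -0.2]
opening: 0.0698
grasp_force: 0.0
time_s: 26.15
ee_pos: [0.5292, -0.042, 0.2569]
ee_rot: [3.138, 1.133, 1.551]
wrist_force: [0.2, -0.1, 0.2]
opening: 0.0701
grasp_force: 0.0
[ 0.34220283  0.54085423  1.65083668 -1.01259502  1.58298631  0.7065227 ]
total lin(tool0) mm [166.   -0.6   3.6] ang [-0.04 -0.07 -0.11]
[ 0.0332 -0.0001  0.0007] [-0.01 -0.01 -0.02]
[ 0.0332 -0.0001  0.0007] [-0.01 -0.01 -0.02]
[ 0.0332 -0.0001  0.0007] [-0.01 -0.01 -0.02]
[ 0.0332 -0.0001  0.0007] [-0.01 -0.01 -0.02]
[ 0.0332 -0.0001  0.0007] [-0.01 -0.01 -0.02]
```

View pics/m5.png

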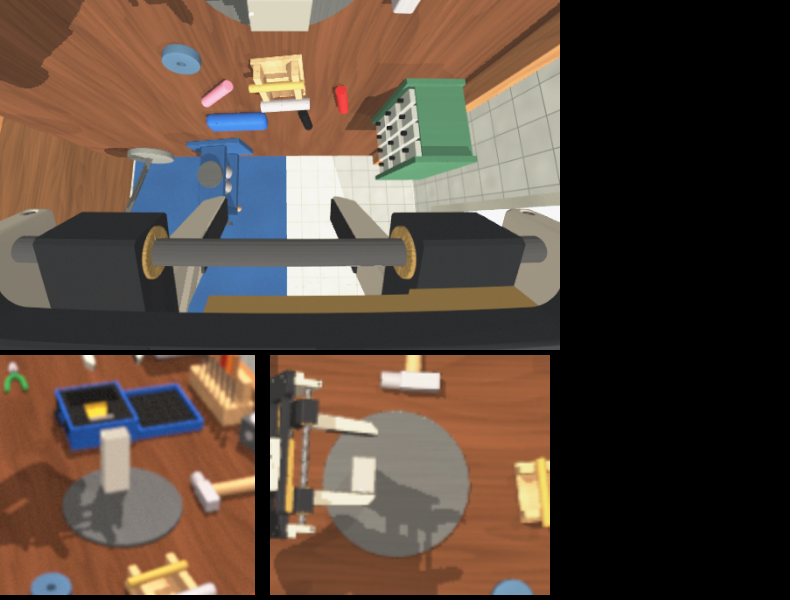

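Run:
```python
from h import *
import pickle
f,s,t=pickle.load(open('5.pkl','rb'))
c=t['color'][174:205,306:330]; print(c[:,:,1][::2].tolist()) if 0 else None
hsv=cv2.cvtColor(t['color'],cv2.COLOR_RGB2HSV).astype(int)
m=(hsv[...,1]<70)&(hsv[...,2]>165); w=np.zeros(m.shape,bool); w[176:204,306:327]=1
k,l,st,ce=cv2.connectedComponentsWithStats((m&w).astype(np.uint8)); print(st[1:],ce[1:])
i=1+st[1:,4].argmax(); print(cast(t,[ce[i]],.128), cast(t,[(st[i,0]-.5,ce[i][1]),(st[i,0]+st[i,2]-.5,ce[i][1]),(ce[i][0],st[i,1]-.5),(ce[i][0],st[i,1]+st[i,3]-.5)],.128))
a=np.radians(25); d=np.array([0,-np.cos(a),-np.sin(a)])
print(proj(t,[[.53-.023,-.003-.015,.128],[.53+.023,-.003+.015,.128]]))
```

```text
[[306 181  17  23 286]] [[315.52447552 192.45104895]]
[[ 5.23177837e-01 -3.15485580e-04  1.28000000e-01]] [[ 0.52240779  0.02687263  0.128     ]
 [ 0.52371452 -0.01924035  0.128     ]
 [ 0.55577514  0.00057928  0.128     ]
 [ 0.49316131 -0.00113985  0.128     ]]
[[321.88077116 198.58000784]
 [311.29738608 181.39543832]]
```

```bash
python3 -m handwheel '[{"linear":[0.025,0,0],"angular":[0,0,0]},{"linear":[0.04,0,0.001],"angular":[0,0,0]},{"linear":[0.04,0,0.001],"angular":[0,0,0]},{"linear":[0.035,0,0.001],"angular":[0,0,0]},{"linear":[0.026,-0.0006,0.001],"angular":[0,0,0]}]'
python3 -m handwheel '[{"linear":[0,0,0],"angular":[0,0,0]},{"linear":[0,0,0],"angular":[0,0,0]},{"linear":[0,0,0],"angular":[0,0,0]},{"linear":[0,0,0],"angular":[0,0,0]},{"linear":[0,0,0],"angular":[0,0,0]}]'
python3 - <<'E'
from h import *
a=np.radians(25); d=np.array([0,-np.cos(a),-np.sin(a)]); C=np.array([.53,-.003,.092])
rows(pose(C+.039*d,-65),1)
E
```

```text
time_s: 26.8
ee_pos: [0.5295, 0.0254, 0.1025]
ee_rot: [-3.14, 1.134, 1.555]
wrist_force: [0.8, -0.4, -0.6]
opening: 0.0695
grasp_force: 0.0
time_s: 27.3
ee_pos: [0.5302, 0.0245, 0.1055]
ee_rot: [3.136, 1.133, 1.548]
wrist_force: [-0.0, -1.1, -0.2]
opening: 0.0696
grasp_force: 0.0
total lin(tool0) mm [ 0.5  0.9 69.7] ang [-0.03 -0.08 -0.16]
[0.0005 0.0009 0.0697] [-0.03 -0.08 -0.16]
```

```bash
python3 -m handwheel '[{"linear":[0,0,0.01],"angular":[0,0,0]},{"linear":[0,0,0.015],"angular":[0,0,0]},{"linear":[0,0,0.015],"angular":[0,0,0]},{"linear":[0,0,0.01],"angular":[0,0,0]},{"linear":[0,0,0.005],"angular":[0,0,0]}]'
python3 -m handwheel '[{"linear":[0,0,0.006],"angular":[0,0,0]},{"linear":[0,0,0.006],"angular":[0,0,0]},{"linear":[0,0,0.003],"angular":[0,0,0]},{"linear":[0,0,0],"angular":[0,0,0]},{"linear":[0,0,0],"angular":[0,0,0]}]'
python3 -m handwheel '[{"linear":[0,0,0],"angular":[0,0,0]},{"linear":[0,0,0],"angular":[0,0,0]},{"linear":[0,0,0],"angular":[0,0,0]},{"linear":[0,0,0],"angular":[0,0,0]}]'
python3 -m handwheel '[{"linear":[0,0,0],"angular":[0,0,0]},{"linear":[0,0,0],"angular":[0,0,0]},{"linear":[0,0,0],"angular":[0,0,0]},{"linear":[0,0,0],"angular":[0,0,0]},{"linear":[0,0,0],"angular":[0,0,0]}]' -1
python3 -m handwheel '[{"linear":[0,0,0],"angular":[0,0,0]},{"linear":[0,0,0],"angular":[0,0,0]}]'
```

```text
time_s: 27.8
ee_pos: [0.5286, -0.0265, 0.0807]
ee_rot: [-3.141, 1.134, 1.553]
wrist_force: [0.6, 0.4, -0.1]
opening: 0.0696
grasp_force: 0.0
time_s: 28.3
ee_pos: [0.529, -0.0385, 0.0751]
ee_rot: [3.139, 1.134, 1.552]
wrist_force: [0.3, -0.2, -0.3]
opening: 0.0701
grasp_force: 0.0
time_s: 28.7
ee_pos: [0.5289, -0.0386, 0.075]
ee_rot: [3.139, 1.134, 1.552]
wrist_force: [-0.5, 0.5, 0.4]
opening: 0.0697
grasp_force: 0.0
time_s: 29.2
ee_pos: [0.5289, -0.0386, 0.075]
ee_rot: [3.139, 1.134, 1.552]
wrist_force: [0.5, 0.1, -0.1]
opening: 0.0457
grasp_force: 30.0
time_s: 29.4
ee_pos: [0.5289, -0.0386, 0.075]
ee_rot: [3.139, 1.134, 1.552]
wrist_force: [0.8, -0.0, -0.5]
opening: 0.0452
grasp_force: 30.0
```

Run:
```python
from h import *
T=tool(); A=T.copy(); A[2,3]+=.08; rows(A,4)
F=pose([.53,-.060,.0274],25.0); rows(F,12,A)
```

```text
total lin(tool0) mm [-72.5   0.1 -33.9] ang [0. 0. 0.]
[-0.0181  0.     -0.0085] [0. 0. 0.]
[-0.0181  0.     -0.0085] [0. 0. 0.]
[-0.0181  0.     -0.0085] [0. 0. 0.]
[-0.0181  0.     -0.0085] [0. 0. 0.]
total lin(tool0) mm [106.6   1.3  73.3] ang [ 4.000e-02  8.996e+01 -1.000e-01]
[0.0089 0.0001 0.0061] [ 0.    7.5  -0.01]
[0.008  0.0001 0.0072] [ 0.    7.5  -0.01]
[0.007  0.0001 0.0082] [ 0.    7.5  -0.01]
[0.0059 0.0001 0.009 ] [ 0.    7.5  -0.01]
[0.0046 0.0001 0.0097] [ 0.    7.5  -0.01]
[0.0033 0.0001 0.0103] [ 0.    7.5  -0.01]
[0.002  0.0001 0.0106] [ 0.    7.5  -0.01]
[0.0006 0.0001 0.0108] [ 0.    7.5  -0.01]
[-0.0008  0.0001  0.0107] [ 0.    7.5  -0.01]
[-0.0022  0.0001  0.0105] [ 0.    7.5  -0.01]
[-0.0036  0.0001  0.0102] [ 0.    7.5  -0.01]
[-0.0049  0.0001  0.0096] [ 0.    7.5  -0.01]
```

```bash
python3 -m handwheel '[{"linear":[-0.01,0,-0.005],"angular":[0,0,0]},{"linear":[-0.02,0,-0.009],"angular":[0,0,0]},{"linear":[-0.02,0,-0.009],"angular":[0,0,0]},{"linear":[-0.015,0,-0.007],"angular":[0,0,0]},{"linear":[-0.0075,0,-0.0039],"angular":[0,0,0]}]'
python3 -m handwheel '[{"linear":[0.0089,0.0001,0.0061],"angular":[0,7.5,0]},{"linear":[0.008,0.0001,0.0072],"angular":[0,7.5,0]},{"linear":[0.007,0.0001,0.0082],"angular":[0,7.5,0]},{"linear":[0.0059,0.0001,0.009],"angular":[0,7.5,0]},{"linear":[0.0046,0.0001,0.0097],"angular":[0,7.5,0]}]'
python3 -m handwheel '[{"linear":[0.0033,0.0001,0.0103],"angular":[0,7.5,0]},{"linear":[0.002,0.0001,0.0106],"angular":[0,7.5,0]},{"linear":[0.0006,0.0001,0.0108],"angular":[0,7.5,0]},{"linear":[-0.0008,0.0001,0.0107],"angular":[0,7.5,0]},{"linear":[-0.0022,0.0001,0.0105],"angular":[0,7.5,0]}]'
python3 -m handwheel '[{"linear":[-0.0036,0.0001,0.0102],"angular":[0,7.5,0]},{"linear":[-0.0049,0.0001,0.0096],"angular":[0,7.5,0]},{"linear":[0,0,0],"angular":[0,0,0]},{"linear":[0,0,0],"angular":[0,0,0]},{"linear":[0,0,0],"angular":[0,0,0]}]'
python3 -m handwheel '[{"linear":[0,0,0],"angular":[0,0,0]},{"linear":[0,0,0],"angular":[0,0,0]},{"linear":[0,0,0],"angular":[0,0,0]},{"linear":[0,0,0],"angular":[0,0,0]}]'
python3 - <<'E'
from h import *
rows(pose([.53,-.060,-.0126],25.0),1)
E
```

```text
time_s: 29.9
ee_pos: [0.529, -0.0385, 0.1566]
ee_rot: [3.135, 1.133, 1.548]
wrist_force: [-0.0, 0.1, -1.5]
opening: 0.0459
grasp_force: 30.0
time_s: 30.4
ee_pos: [0.5294, -0.0471, 0.102]
ee_rot: [3.139, 0.474, 1.553]
wrist_force: [0.4, -0.0, -3.0]
opening: 0.0461
grasp_force: 30.0
time_s: 30.9
ee_pos: [0.5299, -0.0564, 0.0491]
ee_rot: [3.138, -0.18, 1.555]
wrist_force: [-0.8, 0.7, -1.6]
opening: 0.0459
grasp_force: 30.0
time_s: 31.4
ee_pos: [0.5298, -0.0592, 0.0279]
ee_rot: [3.14, -0.435, 1.555]
wrist_force: [-0.5, -0.2, -0.8]
opening: 0.0458
grasp_force: 30.0
time_s: 31.8
ee_pos: [0.5298, -0.0595, 0.0277]
ee_rot: [3.14, -0.437, 1.555]
wrist_force: [-0.2, -0.3, -2.8]
opening: 0.0456
grasp_force: 30.0
total lin(tool0) mm [-17.4   0.1  36.3] ang [ 0.08 -0.02 -0.01]
[-0.0174  0.0001  0.0363] [ 0.08 -0.02 -0.01]
```

```bash
python3 -m handwheel '[{"linear":[-0.003,0,0.0063],"angular":[0,0,0]},{"linear":[-0.0043,0,0.009],"angular":[0,0,0]},{"linear":[-0.0043,0,0.009],"angular":[0,0,0]},{"linear":[-0.003,0,0.0063],"angular":[0,0,0]},{"linear":[0,0,0],"angular":[0,0,0]}]'
python3 -m handwheel '[{"linear":[0,0,0],"angular":[0,0,0]},{"linear":[0,0,0],"angular":[0,0,0]},{"linear":[0,0,0],"angular":[0,0,0]}]' | grep -E "pos|wrist"
for i in 1 2 3 4 5; do python3 -m handwheel '[{"linear":[-0.0004,0,0.0009],"angular":[0,0,0]},{"linear":[-0.0002,0,0.0005],"angular":[0,0,0]},{"linear":[0,0,0],"angular":[0,0,0]}]' | grep -E "pos|wrist"; done
```

```text
time_s: 32.3
ee_pos: [0.529, -0.0598, -0.0078]
ee_rot: [-3.14, -0.438, 1.553]
wrist_force: [0.1, -0.1, -3.5]
opening: 0.0458
grasp_force: 30.0
ee_pos: [0.53, -0.0602, -0.0061]
wrist_force: [0.1, 0.3, -3.0]
ee_pos: [0.5298, -0.06, -0.008]
wrist_force: [0.5, 0.1, -1.9]
ee_pos: [0.5297, -0.0599, -0.0096]
wrist_force: [-0.1, 0.1, -2.7]
ee_pos: [0.5297, -0.0599, -0.0111]
wrist_force: [0.3, -1.2, -1.9]
ee_pos: [0.5297, -0.0598, -0.0126]
wrist_force: [1.2, 0.4, -2.6]
ee_pos: [0.5298, -0.0598, -0.0128]
wrist_force: [-5.3, -2.2, 14.4]
```

```bash
python3 -m handwheel '[{"linear":[0,0,0],"angular":[0,0,0]},{"linear":[0,0,0],"angular":[0,0,0]},{"linear":[0,0,0],"angular":[0,0,0]},{"linear":[0,0,0],"angular":[0,0,0]},{"linear":[0,0,0],"angular":[0,0,0]}]' 0.5
python3 -m handwheel '[{"linear":[0,0,-0.005],"angular":[0,0,0]},{"linear":[0,0,-0.01],"angular":[0,0,0]},{"linear":[0,0,-0.02],"angular":[0,0,0]},{"linear":[0,0,-0.03],"angular":[0,0,0]},{"linear":[0,0,-0.03],"angular":[0,0,0]}]'
python3 -m handwheel '[{"linear":[0,0,-0.03],"angular":[0,-5,0]},{"linear":[0,0,-0.03],"angular":[0,-5,0]},{"linear":[0,0,-0.03],"angular":[0,-5,0]},{"linear":[-0.02,0,-0.03],"angular":[0,-5,0]},{"linear":[-0.02,0,-0.02],"angular":[0,-5,0]}]'
python3 -m handwheel '[{"linear":[-0.03,0,0],"angular":[0,0,0]},{"linear":[-0.03,0,0],"angular":[0,0,0]},{"linear":[0,0,0],"angular":[0,0,0]},{"linear":[0,0,0],"angular":[0,0,0]},{"linear":[0,0,0],"angular":[0,0,0]}]'
python3 -m handwheel '[{"linear":[0,0,0],"angular":[0,0,0]},{"linear":[0,0,0],"angular":[0,0,0]},{"linear":[0,0,0],"angular":[0,0,0]},{"linear":[0,0,0],"angular":[0,0,0]}]'
python3 - <<'E'
from h import *
f=grab('wrist','pics/w6.png')
import pickle; pickle.dump(f,open('6.pkl','wb'))
E
```

```text
time_s: 34.6
ee_pos: [0.5298, -0.0597, -0.0141]
ee_rot: [3.141, -0.437, 1.554]
wrist_force: [0.6, 0.1, -0.5]
opening: 0.0692
grasp_force: 0.0
time_s: 35.1
ee_pos: [0.5289, -0.1007, 0.0736]
ee_rot: [3.141, -0.437, 1.554]
wrist_force: [0.6, -0.0, -0.4]
opening: 0.07
grasp_force: 0.0
time_s: 35.6
ee_pos: [0.528, -0.1788, 0.2039]
ee_rot: [3.138, 0.005, 1.553]
wrist_force: [0.6, -0.4, 0.6]
opening: 0.0695
grasp_force: 0.0
time_s: 36.1
ee_pos: [0.5264, -0.2367, 0.2008]
ee_rot: [3.141, -0.001, 1.554]
wrist_force: [-0.1, 0.5, -0.4]
opening: 0.0697
grasp_force: 0.0
time_s: 36.5
ee_pos: [0.5266, -0.2371, 0.2005]
ee_rot: [3.141, -0.001, 1.554]
wrist_force: [-0.4, -0.1, -0.1]
opening: 0.0695
grasp_force: 0.0
```

View pics/w6.png

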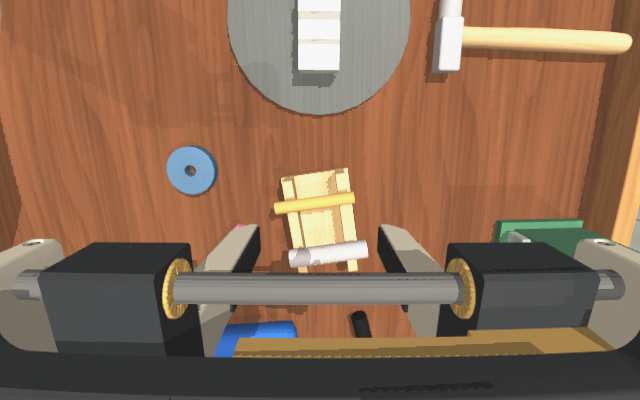

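Run:
```python
from h import *
import pickle
f=pickle.load(open('6.pkl','rb')); hsv=cv2.cvtColor(f['color'],cv2.COLOR_RGB2HSV).astype(int)
def rod(m,w,z,nm):
    q=np.zeros(m.shape,np.uint8); q[w[0]:w[1],w[2]:w[3]]=m[w[0]:w[1],w[2]:w[3]]
    k,l,st,ce=cv2.connectedComponentsWithStats(q); i=1+st[1:,4].argmax()
    r=cv2.minAreaRect(np.argwhere(l==i)[:,::-1].astype(np.float32)); b=cv2.boxPoints(r)
    e=sorted([(np.linalg.norm(b[j]-b[j-1]),j) for j in range(4)])[:2]
    ends=cast(f,[(b[j]+b[j-1])/2 for _,j in e],z); v=ends[1]-ends[0]
    print(nm,st[i],'size px',np.round(r[1],1),'ctr',np.round(ends.mean(0),4),'len',round(np.linalg.norm(v),4),'yaw',round(np.degrees(np.arctan(v[1]/v[0])),2),'centroid',np.round(cast(f,[ce[i]],z),4))
rod((hsv[...,1]<60)&(hsv[...,2]>130),(236,270,285,372),.045,'steel')
rod((hsv[...,0]>14)&(hsv[...,0]<30)&(hsv[...,1]>150)&(hsv[...,2]>150),(190,215,270,360),.041,'brass')
t=grab('top'); hsv=cv2.cvtColor(t['color'],cv2.COLOR_RGB2HSV).astype(int)
q=np.zeros(hsv.shape[:2],np.uint8); q[155:235,295:372]=((hsv[...,1]<45)&(hsv[...,2]>165))[155:235,295:372]
k,l,st,ce=cv2.connectedComponentsWithStats(q); i=1+st[1:,4].argmax(); r=cv2.minAreaRect(np.argwhere(l==i)[:,::-1].astype(np.float32)); print(st[i],r,cast(t,[r[0]],.038))
print(ctrl.observe()['joint_positions'])
```

```text
steel [ 288  239   80   29 1451] size px [18.9 79.4] ctr [ 0.536  -0.3375  0.045 ] len 0.1024 yaw 7.44 centroid [[ 0.5363 -0.3373  0.045 ]]Traceback (most recent call last):
  File "<stdin>", line 12, in <module>
  File "<stdin>", line 6, in rod
ValueError: attempt to get argmax of an empty sequence
```

```bash
for i in 1 2; do python3 -m handwheel '[{"linear":[0,0,0],"angular":[0,0,8.16]},{"linear":[0,0,0],"angular":[0,0,8.16]},{"linear":[0,0,0],"angular":[0,0,8.16]},{"linear":[0,0,0],"angular":[0,0,8.16]},{"linear":[0,0,0],"angular":[0,0,8.16]}]' 0.0 | grep -E "time|ee|opening"; done
python3 - <<'E'
from h import *
rows(pose([.5365,-.337,.08],0,7.4),4)
E
```

```text
time_s: 37.05
ee_pos: [0.5266, -0.2373, 0.2005]
ee_rot: [3.141, -0.001, 0.836]
opening: 0.0466
time_s: 37.55
ee_pos: [0.5265, -0.2373, 0.2005]
ee_rot: [-3.141, -0.001, 0.124]
opening: 0.0465
total lin(tool0) mm [ -2.5 100.2 120.4] ang [-0.04 -0.06 -0.31]
[-0.0006  0.0251  0.0301] [-0.01 -0.01 -0.08]
[-0.0007  0.0251  0.0301] [-0.01 -0.01 -0.08]
[-0.0007  0.025   0.0301] [-0.01 -0.01 -0.08]
[-0.0007  0.025   0.0301] [-0.01 -0.01 -0.08]
```

```bash
python3 -m handwheel '[{"linear":[-0.0006,0.02,0.022],"angular":[0,0,-0.3]},{"linear":[-0.0006,0.03,0.028],"angular":[0,0,0]},{"linear":[-0.0006,0.03,0.028],"angular":[0,0,0]},{"linear":[-0.0006,0.02,0.022],"angular":[0,0,0]},{"linear":[0,0,0],"angular":[0,0,0]}]'
python3 -m handwheel '[{"linear":[0,0,0],"angular":[0,0,0]},{"linear":[0,0,0],"angular":[0,0,0]},{"linear":[0,0,0],"angular":[0,0,0]},{"linear":[0,0,0],"angular":[0,0,0]},{"linear":[0,0,0],"angular":[0,0,0]}]'
python3 - <<'E'
from h import *
f=grab('wrist','pics/w7.png'); hsv=cv2.cvtColor(f['color'],cv2.COLOR_RGB2HSV).astype(int)
p=proj(f,[[.5365-.04,-.337-.0052,.057],[.5365,-.337,.057],[.5365+.05,-.337+.0065,.057]]); print(p)
for r in range(60,225,15):
    m=(hsv[r,:,1]<60)&(hsv[r,:,2]>130); m[:250]=0;m[400:]=0; q=np.where(m)[0]
    if len(q): a,b=cast(f,[(q.min()-.5,r),(q.max()+.5,r)],.045); print(r,q.min(),q.max(),len(q),np.round((a+b)[:2]/2,4))
rows(pose([.5365,-.337,.0065],0,7.4),4)
E
```

```text
time_s: 38.05
ee_pos: [0.5361, -0.3377, 0.0972]
ee_rot: [-3.138, 0.002, 0.133]
wrist_force: [-0.1, -0.0, 0.2]
opening: 0.0466
grasp_force: 0.0
time_s: 38.55
ee_pos: [0.5379, -0.3364, 0.1011]
ee_rot: [-3.142, -0.002, 0.135]
wrist_force: [0.1, -0.1, -0.7]
opening: 0.0465
grasp_force: 0.0
[[317.34915495 248.02757357]
 [317.55865188 203.79673127]
 [317.8477985  143.31903405]]
150 304 331 28 [ 0.58   -0.3311]
165 255 353 86 [ 0.5658 -0.3213]
180 305 330 26 [ 0.5544 -0.3345]
195 305 349 28 [ 0.5422 -0.3446]
210 274 348 31 [ 0.5267 -0.3324]
total lin(tool0) mm [-1.5  0.3 94.4] ang [-0.01 -0.09  0.35]
[-0.0004  0.0001  0.0236] [-0.   -0.02  0.09]
[-0.0004  0.0001  0.0236] [-0.   -0.02  0.09]
[-0.0004  0.0001  0.0236] [-0.   -0.02  0.09]
[-0.0003  0.0001  0.0236] [-0.   -0.02  0.09]
```

```bash
python3 -m handwheel '[{"linear":[-0.0005,0,0.012],"angular":[0,0,0.3]},{"linear":[-0.0005,0,0.02],"angular":[0,0,0]},{"linear":[-0.0005,0,0.02],"angular":[0,0,0]},{"linear":[0,0,0.012],"angular":[0,0,0]},{"linear":[0,0,0.006],"angular":[0,0,0]}]'
python3 -m handwheel '[{"linear":[0,0,0.008],"angular":[0,0,0]},{"linear":[0,0,0.008],"angular":[0,0,0]},{"linear":[0,0,0.006],"angular":[0,0,0]},{"linear":[0,0,0.0024],"angular":[0,0,0]},{"linear":[0,0,0],"angular":[0,0,0]}]'
python3 -m handwheel '[{"linear":[0,0,0],"angular":[0,0,0]},{"linear":[0,0,0],"angular":[0,0,0]},{"linear":[0,0,0],"angular":[0,0,0]},{"linear":[0,0,0],"angular":[0,0,0]}]'
python3 -m handwheel '[{"linear":[0,0,0],"angular":[0,0,0]},{"linear":[0,0,0],"angular":[0,0,0]},{"linear":[0,0,0],"angular":[0,0,0]},{"linear":[0,0,0],"angular":[0,0,0]},{"linear":[0,0,0],"angular":[0,0,0]}]' -1
python3 -m handwheel '[{"linear":[0,0,0],"angular":[0,0,0]},{"linear":[0,0,0],"angular":[0,0,0]},{"linear":[0,0,0],"angular":[0,0,0]}]'
```

```text
time_s: 39.1
ee_pos: [0.5356, -0.3364, 0.0288]
ee_rot: [-3.14, 0.0, 0.129]
wrist_force: [-0.7, 0.5, -0.8]
opening: 0.0465
grasp_force: 0.0
time_s: 39.6
ee_pos: [0.5362, -0.3368, 0.0059]
ee_rot: [-3.141, -0.001, 0.13]
wrist_force: [-0.1, -0.4, -0.3]
opening: 0.0461
grasp_force: 0.0
time_s: 40.0
ee_pos: [0.5363, -0.3369, 0.0063]
ee_rot: [-3.141, -0.001, 0.13]
wrist_force: [-0.8, 0.6, 0.6]
opening: 0.0464
grasp_force: 0.0
time_s: 40.5
ee_pos: [0.536, -0.3359, 0.006]
ee_rot: [-3.139, -0.0, 0.13]
wrist_force: [-0.7, 5.5, 3.2]
opening: 0.0231
grasp_force: 30.0
time_s: 40.8
ee_pos: [0.536, -0.3359, 0.006]
ee_rot: [-3.139, -0.0, 0.13]
wrist_force: [-1.3, 5.7, 1.5]
opening: 0.0234
grasp_force: 30.0
```

```bash
python3 -m handwheel '[{"linear":[0,0,-0.003],"angular":[0,0,0]},{"linear":[0,0,-0.008],"angular":[0,0,0]},{"linear":[0,0,-0.015],"angular":[0,0,0]},{"linear":[0,0,-0.025],"angular":[0,0,0]},{"linear":[0,0,-0.03],"angular":[0,0,0]}]'
python3 -m handwheel '[{"linear":[0,0,-0.03],"angular":[0,0,0]},{"linear":[0,0,-0.025],"angular":[0,0,0]},{"linear":[0,0,-0.015],"angular":[0,0,0]},{"linear":[0,0,0],"angular":[0,0,0]},{"linear":[0,0,0],"angular":[0,0,0]}]'
python3 - <<'E'
from h import *
rows(pose([.46,-.045,.17],0,-.9),9)
E
```

```text
time_s: 41.3
ee_pos: [0.5358, -0.3368, 0.0883]
ee_rot: [-3.141, -0.0, 0.13]
wrist_force: [0.5, -0.1, -3.0]
opening: 0.0234
grasp_force: 30.0
time_s: 41.8
ee_pos: [0.5357, -0.3368, 0.1564]
ee_rot: [-3.141, -0.0, 0.13]
wrist_force: [0.1, 0.9, -4.4]
opening: 0.0232
grasp_force: 30.0
total lin(tool0) mm [ -37.4 -299.1  -13.3] ang [-0.06 -0.02  8.33]
[-0.0042 -0.0332 -0.0015] [-0.01 -0.    0.93]
[-0.0047 -0.0332 -0.0015] [-0.01 -0.    0.93]
[-0.0052 -0.0331 -0.0015] [-0.01 -0.    0.93]
[-0.0058 -0.033  -0.0015] [-0.01 -0.    0.93]
[-0.0063 -0.0329 -0.0015] [-0.01 -0.    0.93]
[-0.0068 -0.0328 -0.0015] [-0.01 -0.    0.93]
[-0.0073 -0.0327 -0.0015] [-0.01 -0.    0.93]
[-0.0079 -0.0326 -0.0015] [-0.01 -0.    0.93]
[-0.0084 -0.0324 -0.0015] [-0.01 -0.    0.93]
```

```bash
python3 -m handwheel '[{"linear":[-0.002,-0.0166,-0.001],"angular":[0,0,0.5]},{"linear":[-0.0045,-0.0332,-0.0015],"angular":[0,0,0.93]},{"linear":[-0.0052,-0.0331,-0.0015],"angular":[0,0,0.93]},{"linear":[-0.0058,-0.033,-0.0015],"angular":[0,0,0.93]},{"linear":[-0.0063,-0.0329,-0.0015],"angular":[0,0,0.93]}]' >/dev/null
python3 -m handwheel '[{"linear":[-0.0068,-0.0328,-0.0015],"angular":[0,0,0.93]},{"linear":[-0.0073,-0.0327,-0.0015],"angular":[0,0,0.93]},{"linear":[-0.0079,-0.0326,-0.0015],"angular":[0,0,0.93]},{"linear":[-0.0084,-0.0324,-0.0015],"angular":[0,0,0.93]},{"linear":[-0.004,-0.016,0],"angular":[0,0,0.4]}]' >/dev/null
for i in 1 2; do python3 -m handwheel '[{"linear":[0,0,0],"angular":[0,0,0]},{"linear":[0,0,0],"angular":[0,0,0]},{"linear":[0,0,0],"angular":[0,0,0]},{"linear":[0,0,0],"angular":[0,0,0]}]'; done
python3 - <<'E'
from h import *
import pickle
f=grab('wrist','pics/w8.png'); pickle.dump((f,grab('top')),open('8.pkl','wb'))
print(np.round(proj(f,[[.507,-.113,.038],[.507,.007,.038],[.553,-.113,.038],[.553,.007,.038],[.53,-.023,.038]]),1).tolist())
hsv=cv2.cvtColor(f['color'],cv2.COLOR_RGB2HSV).astype(int)
q=((hsv[...,1]<45)&(hsv[...,2]>150)).astype(np.uint8); q[225:]=0
k,l,st,ce=cv2.connectedComponentsWithStats(q)
for i in range(1,k):
    if st[i,4]>100: print(st[i],np.round(ce[i],1))
E
```

```text
time_s: 43.2
ee_pos: [0.4592, -0.0464, 0.1699]
ee_rot: [-3.141, -0.0, -0.017]
wrist_force: [-0.5, 0.2, -3.7]
opening: 0.0227
grasp_force: 30.0
time_s: 43.6
ee_pos: [0.4591, -0.0458, 0.1702]
ee_rot: [-3.141, -0.001, -0.016]
wrist_force: [0.6, 0.4, -3.4]
opening: 0.0231
grasp_force: 30.0
[[378.3, 137.3], [268.2, 139.1], [379.5, 93.1], [265.9, 95.0], [295.0, 116.9]]
[ 99  75  17  49 497] [107.1  98.6]
[ 268   94  115   46 5051] [324.4 116.6]
[ 297  155   42   70 2849] [317.7 189.5]
```

Run:
```python
from h import *
import pickle
f,t=pickle.load(open('8.pkl','rb')); c=f['color'].astype(int)
for r in (100,116,132): print(r,c[r,260:390].mean(1).astype(int).tolist())
e=[(267.5,116.6),(382.5,116.6)]; print(cast(f,e,.038))
```

```text
100 [139, 138, 139, 139, 138, 140, 139, 138, 223, 243, 245, 245, 245, 245, 245, 245, 245, 245, 245, 245, 245, 245, 245, 245, 245, 245, 245, 236, 225, 223, 223, 223, 224, 223, 223, 223, 223, 234, 242, 242, 242, 242, 242, 242, 242, 242, 244, 245, 245, 245, 245, 245, 245, 245, 245, 245, 245, 245, 245, 245, 245, 245, 245, 245, 231, 223, 223, 222, 223, 224, 231, 242, 242, 242, 242, 242, 242, 244, 245, 245, 245, 245, 245, 245, 245, 245, 245, 245, 245, 245, 244, 231, 222, 223, 228, 242, 242, 242, 242, 244, 245, 245, 245, 245, 245, 245, 245, 245, 245, 245, 245, 245, 245, 245, 245, 245, 245, 245, 245, 245, 245, 233, 135, 131, 131, 133, 132, 130, 131, 131]
116 [138, 138, 139, 138, 139, 132, 130, 132, 163, 241, 245, 245, 245, 245, 245, 245, 245, 245, 245, 245, 245, 245, 245, 245, 245, 245, 245, 240, 226, 223, 223, 223, 223, 223, 222, 223, 223, 234, 242, 242, 242, 242, 242, 242, 242, 242, 244, 245, 245, 245, 245, 245, 245, 245, 245, 245, 245, 245, 245, 245, 245, 245, 245, 245, 223, 222, 223, 223, 222, 224, 239, 242, 242, 242, 242, 242, 242, 244, 245, 245, 245, 245, 245, 245, 245, 245, 245, 245, 
[... 230 characters left out ...]
1, 133, 126, 124, 125, 227, 244, 245, 245, 245, 245, 245, 245, 245, 245, 245, 245, 245, 245, 245, 245, 245, 245, 243, 220, 223, 223, 223, 223, 223, 224, 223, 223, 229, 242, 242, 242, 242, 242, 242, 242, 242, 244, 245, 245, 245, 245, 245, 245, 245, 245, 245, 245, 245, 245, 245, 245, 245, 245, 243, 223, 223, 223, 223, 223, 223, 242, 242, 242, 242, 242, 242, 243, 245, 245, 245, 245, 245, 245, 245, 245, 245, 245, 245, 245, 244, 229, 223, 224, 231, 242, 242, 242, 242, 244, 244, 244, 244, 244, 244, 245, 244, 244, 244, 244, 244, 244, 245, 245, 244, 244, 244, 245, 244, 244, 241, 135, 94, 93, 94, 94, 93, 93, 105, 129, 129]
[[ 0.53083328  0.00648602  0.038     ]
 [ 0.52883623 -0.11687439  0.038     ]]
```

Run:
```python
from h import *
import pickle
f,t=pickle.load(open('8.pkl','rb'))
G=[]
for r,a,b in ((100,287.2,305.9),(116,287.6,305.9),(132,287.7,305.9)):
    P=cast(f,[(a,r),(b,r)],.038); print(r,np.round(P[:,:2],4).tolist(),P.mean(0)[:2].round(4)); G.append(P.mean(0))
for r,a,b in ((100,323.7,336.7),(132,323.2,336.3)): print('mid',cast(f,[(a,r),(b,r)],.038)[:,:2].mean(0).round(4))
e=cast(f,[(268.2,116),(380.6,116)],.038); print('ends',e[:,:2].round(4),'mid',e.mean(0).round(4))
# x edges: block near/far columns
c=f['color'].astype(int).mean(2)
for k in (275,315,350,372):
    q=np.where(c[85:150,k]>185)[0]+85; P=cast(f,[(k,q.min()-.5),(k,q.max()+.5)],.038); print(k,q.min(),q.max(),P[:,:2].round(4).tolist())
print('held rod', end=' ')
for r in (160,175,190,205):
    q=np.where(c[r,285:350]>150)[0]+285; print(r,q.min(),q.max(),(q.min()+q.max())/2)
T=tool(); print(proj(f,[(T@[x,0,-.039,1])[:3] for x in (.0,.025,.05)]))
```

```text
100 [[0.5475, -0.0153], [0.5471, -0.0351]] [ 0.5473 -0.0252]
116 [[0.531, -0.0151], [0.5307, -0.0347]] [ 0.5309 -0.0249]
132 [[0.5142, -0.0145], [0.5138, -0.0343]] [ 0.514  -0.0244]
mid [ 0.5467 -0.0609]
mid [ 0.5134 -0.0601]
ends [[ 0.5314  0.0057]
 [ 0.5295 -0.1148]] mid [ 0.5305 -0.0546  0.038 ]
275 94 138 [[0.5544, -0.0027], [0.5075, -0.0004]]
315 95 138 [[0.5526, -0.0449], [0.5067, -0.044]]
350 95 138 [[0.552, -0.0818], [0.5061, -0.0821]]
372 95 139 [[0.5517, -0.1051], [0.5047, -0.1062]]
held rod 160 297 338 317.5
175 298 338 318.0
190 298 338 318.0
205 298 337 317.5
[[316.32113148 241.24477597]
 [316.20014054 199.18751584]
 [316.07394715 153.83560822]]
```

Run:
```python
from h import *
rows(pose([.530,-.0240,.035],0,-1.4),5)
```

```text
total lin(tool0) mm [ 70.4 -22.8 135.3] ang [-0.04 -0.06  0.49]
[ 0.0141 -0.0046  0.0271] [-0.01 -0.01  0.1 ]
[ 0.0141 -0.0046  0.0271] [-0.01 -0.01  0.1 ]
[ 0.0141 -0.0046  0.0271] [-0.01 -0.01  0.1 ]
[ 0.0141 -0.0046  0.027 ] [-0.01 -0.01  0.1 ]
[ 0.0141 -0.0047  0.027 ] [-0.01 -0.01  0.1 ]
```

```bash
python3 -m handwheel '[{"linear":[0.014,-0.0046,0.01],"angular":[0,0,0.1]},{"linear":[0.02,-0.006,0.02],"angular":[0,0,0.1]},{"linear":[0.02,-0.006,0.025],"angular":[0,0,0.1]},{"linear":[0.0164,-0.0062,0.025],"angular":[0,0,0.1]},{"linear":[0,0,0.025],"angular":[0,0,0.1]}]' >/dev/null
python3 -m handwheel '[{"linear":[0,0,0.015],"angular":[0,0,0]},{"linear":[0,0,0.01],"angular":[0,0,0]},{"linear":[0,0,0.005],"angular":[0,0,0]},{"linear":[0,0,0],"angular":[0,0,0]},{"linear":[0,0,0],"angular":[0,0,0]}]' > /dev/null
python3 -m handwheel '[{"linear":[0,0,0],"angular":[0,0,0]},{"linear":[0,0,0],"angular":[0,0,0]},{"linear":[0,0,0],"angular":[0,0,0]},{"linear":[0,0,0],"angular":[0,0,0]},{"linear":[0,0,0],"angular":[0,0,0]}]'
python3 - <<'E'
from h import *
rows(pose([.530,-.0240,.012],0,-1.4),1)
E
```

```text
time_s: 45.2
ee_pos: [0.5301, -0.0241, 0.0353]
ee_rot: [-3.141, -0.001, -0.025]
wrist_force: [-1.3, 0.7, -2.9]
opening: 0.0231
grasp_force: 30.0
total lin(tool0) mm [-0.1 -0.1 23.3] ang [-0.04 -0.06 -0.01]
[-0.0001 -0.0001  0.0233] [-0.04 -0.06 -0.01]
```

```bash
python3 -m handwheel '[{"linear":[0,0,0.005],"angular":[0,0,0]},{"linear":[0,0,0.007],"angular":[0,0,0]},{"linear":[0,0,0.007],"angular":[0,0,0]},{"linear":[0,0,0.004],"angular":[0,0,0]},{"linear":[0,0,0],"angular":[0,0,0]}]' | grep -E "pos|wrist"
python3 -m handwheel '[{"linear":[0,0,0],"angular":[0,0,0]},{"linear":[0,0,0],"angular":[0,0,0]},{"linear":[0,0,0],"angular":[0,0,0]}]' | grep -E "pos|wrist"
for i in 1 2 3 4; do python3 -m handwheel '[{"linear":[0,0,0.0008],"angular":[0,0,0]},{"linear":[0,0,0.0007],"angular":[0,0,0]},{"linear":[0,0,0],"angular":[0,0,0]}]' | grep -E "time|pos|wrist"; done
```

```text
ee_pos: [0.5296, -0.024, 0.0114]
wrist_force: [0.4, 1.2, -3.8]
ee_pos: [0.5303, -0.0241, 0.0125]
wrist_force: [-0.3, -0.2, -3.6]
time_s: 46.3
ee_pos: [0.53, -0.0241, 0.0107]
wrist_force: [1.3, -0.2, -4.2]
time_s: 46.6
ee_pos: [0.53, -0.0241, 0.0091]
wrist_force: [-0.0, 0.4, -3.8]
time_s: 46.9
ee_pos: [0.53, -0.0241, 0.0077]
wrist_force: [0.4, 0.3, -3.0]
time_s: 47.2
ee_pos: [0.5303, -0.0239, 0.0067]
wrist_force: [-1.7, 1.7, 4.3]
```

```bash
python3 -m handwheel '[{"linear":[0,0,0.0005],"angular":[0,0,0]},{"linear":[0,0,0],"angular":[0,0,0]}]' | grep -E "pos|wrist"
python3 -m handwheel '[{"linear":[0,0,0],"angular":[0,0,0]},{"linear":[0,0,0],"angular":[0,0,0]},{"linear":[0,0,0],"angular":[0,0,0]},{"linear":[0,0,0],"angular":[0,0,0]},{"linear":[0,0,0],"angular":[0,0,0]}]' -0.2
python3 -m handwheel '[{"linear":[0,0,-0.003],"angular":[0,0,0]},{"linear":[0,0,-0.008],"angular":[0,0,0]},{"linear":[0,0,-0.015],"angular":[0,0,0]},{"linear":[0,0,-0.02],"angular":[0,0,0]},{"linear":[0,0,-0.03],"angular":[0,0,0]}]'
python3 -m handwheel '[{"linear":[-0.02,0,-0.03],"angular":[0,0,0]},{"linear":[-0.03,0,-0.03],"angular":[0,0,0]},{"linear":[-0.02,0,-0.02],"angular":[0,0,0]},{"linear":[0,0,0],"angular":[0,0,0]},{"linear":[0,0,0],"angular":[0,0,0]}]' >/dev/null
python3 -m handwheel '[{"linear":[0,0,0],"angular":[0,0,0]},{"linear":[0,0,0],"angular":[0,0,0]},{"linear":[0,0,0],"angular":[0,0,0]},{"linear":[0,0,0],"angular":[0,0,0]},{"linear":[0,0,0],"angular":[0,0,0]}]'
python3 - <<'E'
from h import *
f=grab('wrist','pics/w9.png'); c=f['color'].astype(int); g=c.mean(2); sp=c.max(2)-c.min(2)
print(np.round(proj(f,[[.507,.007,.038],[.553,-.113,.038],[.48,-.025,.057],[.58,-.025,.057]]),1).tolist())
a,b=proj(f,[[.58,-.03,.057],[.48,-.03,.057]])
for r in np.linspace(a[1]+4,b[1]-4,7).astype(int): print(r,g[r,255:390:2].astype(int).tolist())
E
```

```text
ee_pos: [0.5304, -0.0238, 0.0065]
wrist_force: [-3.6, 3.8, 10.2]
time_s: 47.9
ee_pos: [0.5301, -0.0242, 0.0057]
ee_rot: [-3.141, -0.001, -0.025]
wrist_force: [0.5, -0.5, -0.4]
opening: 0.0373
grasp_force: 0.0
time_s: 48.4
ee_pos: [0.5293, -0.0241, 0.0822]
ee_rot: [-3.141, 0.001, -0.025]
wrist_force: [0.8, 0.6, -0.5]
opening: 0.0372
grasp_force: 0.0
time_s: 49.4
ee_pos: [0.46, -0.0225, 0.1614]
ee_rot: [-3.141, -0.0, -0.025]
wrist_force: [0.4, 0.1, -0.4]
opening: 0.0373
grasp_force: 0.0
[[288.5, 140.2], [403.0, 92.2], [319.3, 167.4], [316.6, 62.7]]
66 [100, 102, 107, 139, 137, 138, 139, 138, 137, 138, 138, 138, 136, 137, 136, 135, 137, 136, 137, 136, 136, 136, 136, 136, 133, 134, 184, 217, 230, 238, 243, 244, 240, 236, 222, 201, 179, 132, 135, 134, 134, 134, 133, 134, 133, 135, 134, 134, 134, 133, 133, 132, 133, 132, 133, 133, 133, 133, 133, 134, 133, 134, 132, 133, 132, 132, 132, 132]
82 [134, 137, 136, 136, 137, 137, 137, 137, 136, 136, 136, 137, 136, 136, 137, 134, 136, 136, 135, 134, 135, 135, 134, 134, 134, 133, 185, 218, 230, 240, 243, 244, 239, 234, 220, 197, 175, 122, 95, 97, 9
[... 1136 characters left out ...]
2, 242, 245, 245, 245, 245, 244]
147 [124, 130, 131, 129, 130, 131, 130, 129, 130, 130, 129, 131, 131, 131, 132, 123, 124, 123, 123, 123, 123, 124, 123, 123, 122, 123, 195, 220, 232, 238, 239, 239, 230, 222, 212, 183, 156, 94, 89, 88, 88, 89, 89, 90, 90, 93, 123, 125, 125, 126, 125, 124, 124, 125, 125, 125, 123, 124, 123, 123, 121, 105, 107, 124, 124, 124, 125, 132]
163 [97, 95, 96, 99, 127, 127, 128, 129, 127, 127, 129, 127, 128, 128, 126, 127, 129, 127, 126, 128, 127, 129, 121, 121, 122, 122, 190, 219, 233, 235, 237, 237, 227, 220, 208, 177, 148, 92, 97, 95, 96, 97, 96, 97, 97, 96, 131, 132, 131, 132, 131, 132, 132, 131, 131, 132, 133, 132, 132, 131, 132, 130, 131, 131, 132, 131, 131, 131]
```

Run:
```python
from h import *
f=grab('wrist'); g=f['color'].astype(int).mean(2)
for r in (70,114,160):
    q=np.where(g[r,300:334]>150)[0]+300; q=q[q<=328]; a,b=cast(f,[(q.min()-.5,r),(q.max()+.5,r)],.045); print(r,q.min(),q.max(),((a+b)/2).round(4),np.linalg.norm(a-b).round(4))
q=np.where(g[40:200,317]>190)[0]+40; print(q.min(),q.max(),cast(f,[(317,q.min()-.5),(317,q.max()+.5)],.052).round(4))
d=114; print('groove right edge',cast(f,[(334.5,114)],.038).round(4),'block left',cast(f,[(288.5,114)],.038).round(4))
ok=1
```

```text
70 306 328 [ 0.5754 -0.0252  0.045 ] 0.0227
114 300 327 [ 0.5332 -0.0205  0.045 ] 0.0285
160 307 326 [ 0.4861 -0.0223  0.045 ] 0.0211
63 166 [[ 0.5811 -0.0254  0.052 ]
 [ 0.4803 -0.0227  0.052 ]]
groove right edge [[ 0.5328 -0.0423  0.038 ]] block left [[0.534  0.0056 0.038 ]]
```

```bash
python3 -c "
from station import ctrl
print(ctrl.sign_off())"
```

```text
the job is handed in; nothing more can be done
None
```

The job is handed in with no verdict returned: by the last camera measurements the block is flat, groove side up, near the plate's centre, with the steel rod centred in its widest groove and the gripper clear of both.

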